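# Charge the weighing dish with copper slugs

### The job

Draw the blue scoop straight out of its dust cover by the ball on its tail, set it down on the bench clear of the cover, then take it again by its upright grip. With the scoop, lift slugs out of the open-fronted bin and tip at least four of the six into the white dish on the balance; any others stay in the bin, none on the bench, and the fingers must not touch the slugs. Finally lay the scoop flat on the bench, right way up, and let go, without disturbing the other things.

Things in the scene. Friction and masses are not known exactly. Their poses are not given: they have to be found in the camera images.
- scoop: Blue scoop, 200 mm long, 0.2 kg. Origin on its underside below the upright grip; x to the nose, z up. Floor 2.5 mm thick (1.5 mm at the lip), 84 mm wide (outside), x -6 to +90 mm; nose open. Side walls 2 mm thick, 28 mm high (14 mm over the front 22 mm); back wall at the grip, 34 mm high; thin tail rod behind it (at most 28 mm high). Starts flat on the bench in the cover, nose inward
- scoop_knob (a point): centre of the polished steel ball (17 mm across) at the end of the tail, 95 mm behind the scoop's origin, 24 mm above the bench; about 75 mm in front of the cover at first. It swivels freely up and down on the rod: good for drawing the scoop along the bench, but lifted by it the scoop hangs nose down
- scoop_grip (a point): point 75 mm up on the scoop's grip: a black upright plate over the scoop's origin, 26 mm along x, 12 mm thick along y, top 95 mm above the underside. Take it with the fingers closing along y, upright or leaning along x
- scoop_lip (a point): middle of the scoop's front lip, 90 mm ahead of the scoop's origin
- cover: fixed dust cover, clear plastic box, 112 mm wide, 110 mm tall, 126 mm deep; no floor. Origin on the bench, 40 mm in front of its opening; x points into the cover. Opening 100 mm wide, 104 mm high at x +40 mm; inner back face at x +160 mm. The scoop starts with its origin about 60 mm along x
- cover_mid (a point): point on the bench in the middle of the inside of the cover (95 mm along the cover's x)
- bin: fixed black bin, open on top and at its front (-x end). Origin at its centre on the bench; floor 3 mm thick; inside 92 mm wide (y +-46 mm), 130 mm long, from the open front at x -65 mm to the foot of the back wall at x +65 mm, which leans back 14 degrees; walls 6 mm thick, 40 mm high. The slugs stand on its floor in the back half
- balance: fixed white balance, 200 mm (x) by 170 mm (y) by 40 mm high, with a round steel pan and a white ceramic dish fixed on it. Origin under its centre on the bench
- dish (a point): centre of the dish's inner floor, 50 mm above the bench; the dish is round, its mouth 124 mm across inside at the rim, which is 91 mm above the bench
- slug0: copper slug, origin at its centre, z along its axis: a short bevelled cylinder, 22 mm across, 18 mm tall, 50 g, slippery (friction about 0.25); six alike start standing in the bin
- slug1: copper slug, origin at its centre, z along its axis: a short bevelled cylinder, 22 mm across, 18 mm tall, 50 g, slippery (friction about 0.25); six alike start standing in the bin
- slug2: copper slug, origin at its centre, z along its axis: a short bevelled cylinder, 22 mm across, 18 mm tall, 50 g, slippery (friction about 0.25); six alike start standing in the bin
- slug3: copper slug, origin at its centre, z along its axis: a short bevelled cylinder, 22 mm across, 18 mm tall, 50 g, slippery (friction about 0.25); six alike start standing in the bin
- slug4: copper slug, origin at its centre, z along its axis: a short bevelled cylinder, 22 mm across, 18 mm tall, 50 g, slippery (friction about 0.25); six alike start standing in the bin
- slug5: copper slug, origin at its centre, z along its axis: a short bevelled cylinder, 22 mm across, 18 mm tall, 50 g, slippery (friction about 0.25); six alike start standing in the bin
- vial_a: bystander: small amber glass jar, 32 mm across, 60 mm tall; origin under its middle
- vial_b: bystander: small clear glass jar, 32 mm across, 60 mm tall; origin under its middle
- driver: bystander: screwdriver lying on the bench, 160 mm long; origin under its middle
- wrench: bystander: wrench lying on the bench, 160 mm long; origin under its middle
Not all that is in view belongs to the job. What is shaped like the cover but turquoise is not meant.

How it is judged:
On the way, in this order (a step that is already met when the one before it is completed fails the run):
1. the scoop is out of the cover, lying flat on the bench and let go (height (world z) of scoop below 0.012 m and angle between scoop's own z axis and vertical below 0.12 rad and linear speed of scoop below 0.02 m/s and contact force between the fingers and scoop below 0.2 N and horizontal distance between scoop and cover_mid above 0.14 m), for 0.2 s.
2. at least one slug is carried in the scoop, clear above the bin (((x of slug0 in the frame of scoop between 0 and 0.092 m and y of slug0 in the frame of scoop between -0.041 and 0.041 m and z of slug0 in the frame of scoop between 0.004 and 0.04 m and height (world z) of slug0 above 0.06 m) or (x of slug1 in the frame of scoop between 0 and 0.092 m and y of slug1 in the frame of scoop between -0.041 and 0.041 m and z of slug1 in the frame of scoop between 0.004 and 0.04 m and height (world z) of slug1 above 0.06 m) or (x of slug2 in the frame of scoop between 0 and 0.092 m and y of slug2 in the frame of scoop between -0.041 and 0.041 m and z of slug2 in the frame of scoop between 0.004 and 0.04 m and height (world z) of slug2 above 0.06 m) or (x of slug3 in the frame of scoop between 0 and 0.092 m and y of slug3 in the frame of scoop between -0.041 and 0.041 m and z of slug3 in the frame of scoop between 0.004 and 0.04 m and height (world z) of slug3 above 0.06 m) or (x of slug4 in the frame of scoop between 0 and 0.092 m and y of slug4 in the frame of scoop between -0.041 and 0.041 m and z of slug4 in the frame of scoop between 0.004 and 0.04 m and height (world z) of slug4 above 0.06 m) or (x of slug5 in the frame of scoop between 0 and 0.092 m and y of slug5 in the frame of scoop between -0.041 and 0.041 m and z of slug5 in the frame of scoop between 0.004 and 0.04 m and height (world z) of slug5 above 0.06 m))), for 0.2 s.
At the end, for the whole second after the job is handed in: Four or more slugs lie in the dish (centre within 55 mm of its axis, below the rim), the others in the bin, all at rest; the scoop lies flat at bench level, right way up (0.12 rad, 12 mm), its origin over 140 mm from the middle of the cover, let go and at rest (all of step 1 and (((horizontal distance between slug0 and dish below 0.055 m and z of slug0 in the frame of dish between 0 and 0.05 m) and (horizontal distance between slug1 and dish below 0.055 m and z of slug1 in the frame of dish between 0 and 0.05 m) and (horizontal distance between slug2 and dish below 0.055 m and z of slug2 in the frame of dish between 0 and 0.05 m) and (horizontal distance between slug3 and dish below 0.055 m and z of slug3 in the frame of dish between 0 and 0.05 m)) or ((horizontal distance between slug0 and dish below 0.055 m and z of slug0 in the frame of dish between 0 and 0.05 m) and (horizontal distance between slug1 and dish below 0.055 m and z of slug1 in the frame of dish between 0 and 0.05 m) and (horizontal distance between slug2 and dish below 0.055 m and z of slug2 in the frame of dish between 0 and 0.05 m) and (horizontal distance between slug4 and dish below 0.055 m and z of slug4 in the frame of dish between 0 and 0.05 m)) or ((horizontal distance between slug0 and dish below 0.055 m and z of slug0 in the frame of dish between 0 and 0.05 m) and (horizontal distance between slug1 and dish below 0.055 m and z of slug1 in the frame of dish between 0 and 0.05 m) and (horizontal distance between slug2 and dish below 0.055 m and z of slug2 in the frame of dish between 0 and 0.05 m) and (horizontal distance between slug5 and dish below 0.055 m and z of slug5 in the frame of dish between 0 and 0.05 m)) or ((horizontal distance between slug0 and dish below 0.055 m and z of slug0 in the frame of dish between 0 and 0.05 m) and (horizontal distance between slug1 and dish below 0.055 m and z of slug1 in the frame of dish between 0 and 0.05 m) and (horizontal distance between slug3 and dish below 0.055 m and z of slug3 in the frame of dish between 0 and 0.05 m) and (horizontal distance between slug4 and dish below 0.055 m and z of slug4 in the frame of dish between 0 and 0.05 m)) or ((horizontal distance between slug0 and dish below 0.055 m and z of slug0 in the frame of dish between 0 and 0.05 m) and (horizontal distance between slug1 and dish below 0.055 m and z of slug1 in the frame of dish between 0 and 0.05 m) and (horizontal distance between slug3 and dish below 0.055 m and z of slug3 in the frame of dish between 0 and 0.05 m) and (horizontal distance between slug5 and dish below 0.055 m and z of slug5 in the frame of dish between 0 and 0.05 m)) or ((horizontal distance between slug0 and dish below 0.055 m and z of slug0 in the frame of dish between 0 and 0.05 m) and (horizontal distance between slug1 and dish below 0.055 m and z of slug1 in the frame of dish between 0 and 0.05 m) and (horizontal distance between slug4 and dish below 0.055 m and z of slug4 in the frame of dish between 0 and 0.05 m) and (horizontal distance between slug5 and dish below 0.055 m and z of slug5 in the frame of dish between 0 and 0.05 m)) or ((horizontal distance between slug0 and dish below 0.055 m and z of slug0 in the frame of dish between 0 and 0.05 m) and (horizontal distance between slug2 and dish below 0.055 m and z of slug2 in the frame of dish between 0 and 0.05 m) and (horizontal distance between slug3 and dish below 0.055 m and z of slug3 in the frame of dish between 0 and 0.05 m) and (horizontal distance between slug4 and dish below 0.055 m and z of slug4 in the frame of dish between 0 and 0.05 m)) or ((horizontal distance between slug0 and dish below 0.055 m and z of slug0 in the frame of dish between 0 and 0.05 m) and (horizontal distance between slug2 and dish below 0.055 m and z of slug2 in the frame of dish between 0 and 0.05 m) and (horizontal distance between slug3 and dish below 0.055 m and z of slug3 in the frame of dish between 0 and 0.05 m) and (horizontal distance between slug5 and dish below 0.055 m and z of slug5 in the frame of dish between 0 and 0.05 m)) or ((horizontal distance between slug0 and dish below 0.055 m and z of slug0 in the frame of dish between 0 and 0.05 m) and (horizontal distance between slug2 and dish below 0.055 m and z of slug2 in the frame of dish between 0 and 0.05 m) and (horizontal distance between slug4 and dish below 0.055 m and z of slug4 in the frame of dish between 0 and 0.05 m) and (horizontal distance between slug5 and dish below 0.055 m and z of slug5 in the frame of dish between 0 and 0.05 m)) or ((horizontal distance between slug0 and dish below 0.055 m and z of slug0 in the frame of dish between 0 and 0.05 m) and (horizontal distance between slug3 and dish below 0.055 m and z of slug3 in the frame of dish between 0 and 0.05 m) and (horizontal distance between slug4 and dish below 0.055 m and z of slug4 in the frame of dish between 0 and 0.05 m) and (horizontal distance between slug5 and dish below 0.055 m and z of slug5 in the frame of dish between 0 and 0.05 m)) or ((horizontal distance between slug1 and dish below 0.055 m and z of slug1 in the frame of dish between 0 and 0.05 m) and (horizontal distance between slug2 and dish below 0.055 m and z of slug2 in the frame of dish between 0 and 0.05 m) and (horizontal distance between slug3 and dish below 0.055 m and z of slug3 in the frame of dish between 0 and 0.05 m) and (horizontal distance between slug4 and dish below 0.055 m and z of slug4 in the frame of dish between 0 and 0.05 m)) or ((horizontal distance between slug1 and dish below 0.055 m and z of slug1 in the frame of dish between 0 and 0.05 m) and (horizontal distance between slug2 and dish below 0.055 m and z of slug2 in the frame of dish between 0 and 0.05 m) and (horizontal distance between slug3 and dish below 0.055 m and z of slug3 in the frame of dish between 0 and 0.05 m) and (horizontal distance between slug5 and dish below 0.055 m and z of slug5 in the frame of dish between 0 and 0.05 m)) or ((horizontal distance between slug1 and dish below 0.055 m and z of slug1 in the frame of dish between 0 and 0.05 m) and (horizontal distance between slug2 and dish below 0.055 m and z of slug2 in the frame of dish between 0 and 0.05 m) and (horizontal distance between slug4 and dish below 0.055 m and z of slug4 in the frame of dish between 0 and 0.05 m) and (horizontal distance between slug5 and dish below 0.055 m and z of slug5 in the frame of dish between 0 and 0.05 m)) or ((horizontal distance between slug1 and dish below 0.055 m and z of slug1 in the frame of dish between 0 and 0.05 m) and (horizontal distance between slug3 and dish below 0.055 m and z of slug3 in the frame of dish between 0 and 0.05 m) and (horizontal distance between slug4 and dish below 0.055 m and z of slug4 in the frame of dish between 0 and 0.05 m) and (horizontal distance between slug5 and dish below 0.055 m and z of slug5 in the frame of dish between 0 and 0.05 m)) or ((horizontal distance between slug2 and dish below 0.055 m and z of slug2 in the frame of dish between 0 and 0.05 m) and (horizontal distance between slug3 and dish below 0.055 m and z of slug3 in the frame of dish between 0 and 0.05 m) and (horizontal distance between slug4 and dish below 0.055 m and z of slug4 in the frame of dish between 0 and 0.05 m) and (horizontal distance between slug5 and dish below 0.055 m and z of slug5 in the frame of dish between 0 and 0.05 m))) and ((horizontal distance between slug0 and dish below 0.055 m and z of slug0 in the frame of dish between 0 and 0.05 m) or (x of slug0 in the frame of bin between -0.07 and 0.07 m and y of slug0 in the frame of bin between -0.048 and 0.048 m and height (world z) of slug0 below 0.035 m)) and ((horizontal distance between slug1 and dish below 0.055 m and z of slug1 in the frame of dish between 0 and 0.05 m) or (x of slug1 in the frame of bin between -0.07 and 0.07 m and y of slug1 in the frame of bin between -0.048 and 0.048 m and height (world z) of slug1 below 0.035 m)) and ((horizontal distance between slug2 and dish below 0.055 m and z of slug2 in the frame of dish between 0 and 0.05 m) or (x of slug2 in the frame of bin between -0.07 and 0.07 m and y of slug2 in the frame of bin between -0.048 and 0.048 m and height (world z) of slug2 below 0.035 m)) and ((horizontal distance between slug3 and dish below 0.055 m and z of slug3 in the frame of dish between 0 and 0.05 m) or (x of slug3 in the frame of bin between -0.07 and 0.07 m and y of slug3 in the frame of bin between -0.048 and 0.048 m and height (world z) of slug3 below 0.035 m)) and ((horizontal distance between slug4 and dish below 0.055 m and z of slug4 in the frame of dish between 0 and 0.05 m) or (x of slug4 in the frame of bin between -0.07 and 0.07 m and y of slug4 in the frame of bin between -0.048 and 0.048 m and height (world z) of slug4 below 0.035 m)) and ((horizontal distance between slug5 and dish below 0.055 m and z of slug5 in the frame of dish between 0 and 0.05 m) or (x of slug5 in the frame of bin between -0.07 and 0.07 m and y of slug5 in the frame of bin between -0.048 and 0.048 m and height (world z) of slug5 below 0.035 m)) and linear speed of each of slug0, slug1, slug2, slug3, slug4, slug5 below 0.02 m/s); the robot touches nothing.
It fails at once if the fingers touch a slug (contact force between the fingers and slug0 above 0.5 N or contact force between the fingers and slug1 above 0.5 N or contact force between the fingers and slug2 above 0.5 N or contact force between the fingers and slug3 above 0.5 N or contact force between the fingers and slug4 above 0.5 N or contact force between the fingers and slug5 above 0.5 N).
It fails at once if a bystander is shifted more than 30 mm (distance of any of vial_a, vial_b, driver, wrench from where it was at the start of the episode above 0.03 m).
It also fails if it takes over 67 s, if anything falls off the work surface, if the arm or the gripper's body presses on something with over 40 N, if the wrist force passes 120 N, or if a joint passes its speed limit or range.

### The arm

A 6-joint arm with a two-finger parallel gripper is mounted at the origin on the work surface. World frame = base frame: x ahead of the robot, y to its left, z up, the work surface at z = 0. Lengths are in m, angles in rad, forces in N, time in s.
With the tool pointing down it reaches from about 0.25 to 0.775 m from the base axis. Payload 4 kg.
Tool frame: the origin (TCP) lies midway between the tips of the shut fingers; the grasp point (between the pads) lies 19 mm behind it; z points along the fingers, y is the line along which they close (so a half turn about z gives the same grasp; the last joint's range is limited). The gripper opens to 94 mm and grips with 3 to 60 N. Pads are 16 mm wide; open, the fingers measure 119 mm over their backs; the gripper's body (75 mm by 177 mm) begins 78 mm behind the grasp point.
Start: joints at [-0.103, 0.087, 1.371, -0, 1.684, -0.103], TCP at [0.55, -0, 0.206] pointing down, gripper open.
Joint ranges: [-3.1, 3.1], [-0.76, 2.03], [0.27, 2.55], [-1.08, 4.22], [0.17, 2.65], [-2.57, 2.57]. Speed limits (rad/s): [2.79, 2.79, 3.14, 3.14, 3.14, 3.14].

### API

Orientations are given as [roll, pitch, yaw] about the fixed x, y, z axes, in that order (R = Rz(yaw) Ry(pitch) Rx(roll)).
In Python, from bench import robot gives the robot as it stands. The module is installed in compiled form; this text tells all that it offers.
- The arm moves only by the tool arm_command, never from a script. Its argument "targets" is a list of rows, each a list of 4 numbers: the shift along the world's x, y, z as a fraction of full scale, then the turn about the world's z as a fraction of full scale. A call has 1 to 8 rows; each row is the pose to reach, as a shift and turn from the pose commanded when the call began; what a row does not reach only later rows make up. Full scale, the value 1, is 0.5 m for a shift and 120 degrees for a turn. A row lasts 1/12 s, in which the tool goes at most 41.7 mm and 7.16 degrees, less where a joint would pass 70% of its speed; a pose out of reach is approached as far as the arm can. A call with a number of a shift or a turn outside -1 to 1 is refused whole. A call with a gripper value outside its range is refused whole. "claw" is the closure, from 0 (fully open) to 1 (shut), set as the call begins (left out, the last holds). The fingers move at their own pace and stop on an object; the grip force is fixed at half the most. Time passes only in rows, so rows that repeat a pose let the fingers close. It gives the time, the measured TCP pose, the force, the opening and the grip force at its end, in the units of the state.
- robot.get_obs(): the state, without advancing time (a new reading comes with each control period).
- robot.snapshot(name): name is "scene" or "side" or "wrist"; returns the picture (420x560x3 uint8, red, green, blue); there is no depth.
- robot.camera_info(name): a dict with "vfov" (degrees; the focal length in pixels is half the picture's height over the tangent of half this angle, whatever the lens; pixels are square), "cx", "cy" (the principal point, pixels), "extrinsics" (4x4, takes a point from camera to world coordinates); the wrist camera has in their place "T_tool_cam" (4x4, takes a point from camera to tool coordinates, whose origin is the TCP and whose axes are the flange's). Camera axes: x right, y up, looking along -z (the intrinsics and any distortion apply to the point x, -y, -z); pixel columns grow to the right and rows downward; lengths in m; the calibration is good to about 2 mm. A picture is of the moment at which its call begins: read the wrist's pose just before it. camera_info takes no time and is no camera call.
- robot.close_job(): hands the job in; it is judged then, once.
The state is a dict: "time": time; "joint_positions": joint angles; "qvel": joint speeds; "joint_torque": joint torques, N m; "tool_pos": TCP position; "ee_rot": TCP orientation; "wrist_force": force on the tool from outside, world axes, zero at the start; "wrist_torque": the same for the moment, N m; "width": finger opening in m; "finger_force": force on a finger pad.
Only numpy, scipy, OpenCV 4.12 (cv2) and the standard library are available. Lean on these libraries where they do the work, as an engineer would, in place of code of your own. Each camera call takes 0.05 s, during which the arm holds its last target. There are 200 camera calls.

## Working session

There is one attempt and no reset: what is moved stays moved. The work goes in short steps, Python scripts to look and compute and a tool call to move; the robot and the scene stay as the last step left them, time stands still between calls to the robot, and variables do not carry over. Pictures are saved under pics/ and viewed, at most 10 in all, crops included, and the job is handed in when it is done.

Besides the shell and the picture viewer there is one more tool, called after "Call:" in YAML: its name, and indented under it one key for each argument. arm_command: Moves the arm, as the interface text tells. Shift numbers are shares of 0.5 m and turn numbers shares of 120 degrees, none past 1 either way. Its arguments: {"type":"object","properties":{"targets":{"type":"array"},"claw":{"type":"number"}},"required":["targets"]}

```bash
mkdir -p pics
cat > h.py <<'E'
import numpy as np, cv2
from bench import robot
from scipy.spatial.transform import Rotation as R
def snap(n,f=None):
    im=robot.snapshot(n)
    if f: cv2.imwrite('pics/'+f,im[:,:,::-1])
    return im
def cam(n):
    c=robot.camera_info(n); 
    if 'extrinsics' in c: T=np.array(c['extrinsics'])
    else:
        o=robot.get_obs(); E=np.eye(4); r=np.array(o['ee_rot'])
        E[:3,:3]=R.from_euler('xyz',r).as_matrix() if r.size==3 else r.reshape(3,3)
        E[:3,3]=o['tool_pos']; T=E@np.array(c['T_tool_cam'])
    return c,T,210/np.tan(np.radians(c['vfov'])/2)
def ray(n,u,v,z,ct=None):
    c,T,f=ct or cam(n); d=T[:3,:3]@np.array([(u-c['cx'])/f,-(v-c['cy'])/f,-1.]); o=T[:3,3]
    return o+d*(z-o[2])/d[2]
def proj(n,p,ct=None):
    c,T,f=ct or cam(n); q=T[:3,:3].T@(np.array(p)-T[:3,3]); return np.array([c['cx']-f*q[0]/q[2],c['cy']+f*q[1]/q[2]])
E
python3 - <<'E'
from h import *
for n in ('scene','side','wrist'):
    snap(n,n+'0.png'); print(robot.camera_info(n))
print(robot.get_obs())
E
```

```text
{'vfov': 55.65633695793872, 'cx': 275.607502000208, 'cy': 210.59460688660536, 'extrinsics': array([[-0.16156753, -0.69875018,  0.69688171,  1.23908447],
       [ 0.98665435, -0.09990063,  0.12858096,  0.13313922],
       [-0.02022705,  0.70835587,  0.7055656 ,  0.87725198],
       [ 0.        ,  0.        ,  0.        ,  1.        ]])}
{'vfov': 45.02661108932167, 'cx': 287.84475028671966, 'cy': 201.07401458440012, 'extrinsics': array([[ 0.7877523 ,  0.32873163, -0.52094321, -0.3756928 ],
       [-0.61595591,  0.42954012, -0.66037383, -1.01464725],
       [ 0.00668024,  0.84108905,  0.54085541,  0.91352622],
       [ 0.        ,  0.        ,  0.        ,  1.        ]])}
{'vfov': 67.07972291157769, 'cx': 281.9920685088959, 'cy': 204.23902903987474, 'T_tool_cam': array([[ 5.43535319e-04,  9.67389511e-01,  2.53292792e-01,
         7.41321828e-02],
       [ 9.99999850e-01, -5.07092345e-04, -2.09162768e-04,
        -7.97004038e-05],
       [-7.38990319e-05,  2.53292867e-01, -9.67389641e-01,
        -1.79346222e-01],
       [ 0.00000000e+00,  0.00000000e+00,  0.00000000e+00,
         1.00000000e+00]])}
{'time': 0.15, 'joint_positions': array([-1.03114097e-01,  8.78169201e-02,  1.37183204e+00,  1.99606835e-05,
        1.68359236e+00, -1.03070903e-01]), 'qvel': array([ 5.66178956e-04, -5.32419651e-05, -3.59000127e-03, -1.86350745e-04,
       -1.14570748e-04,  7.17095710e-04]), 'joint_torque': array([ 1.24418581e-03, -3.40636396e+01, -3.02795255e+01,  7.18983379e-02,
        3.04441026e-02, -1.11468453e-04]), 'tool_pos': array([5.49609428e-01, 3.50358189e-05, 2.04593804e-01]), 'ee_rot': array([-3.13995478e+00, -1.89361117e-04,  1.57075521e+00]), 'wrist_force': array([0.39290512, 0.64170252, 0.05395374]), 'wrist_torque': array([-0.01686284,  0.00847947,  0.06159052]), 'finger_force': 0.0, 'width': 0.09383453846422594}
```

View pics/scene0.png

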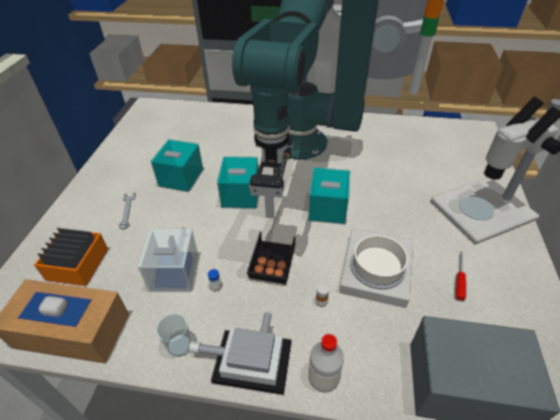

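View pics/side0.png

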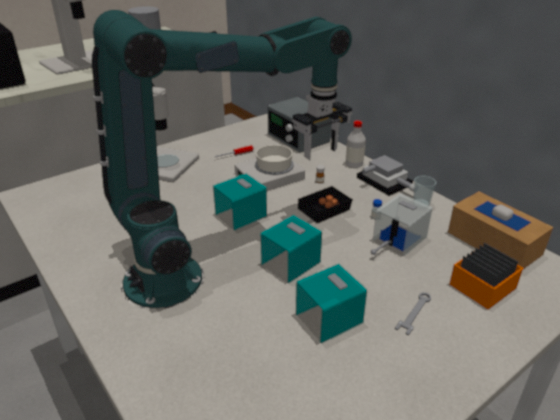

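The scene view shows the clear cover with the scoop at scene px (168,258), side px (403,222), and the black bin with copper slugs at (271,260). The balance and dish are at (380,258), the amber jar at (322,294), the blue-capped clear jar at (214,278), the wrench at (126,210) and the driver at (461,280). Three turquoise decoys sit at (178,165), (240,182) and (330,195).

Possible cover: the clear box (168,258) against those three turquoise ones. I choose the clear one and will check it in a close crop.

Run:
```python
import cv2, numpy as np
a=cv2.imread('pics/scene0.png'); b=cv2.imread('pics/side0.png')
A=cv2.resize(a[205:305,130:230],(400,400),interpolation=3); B=cv2.resize(b[180:280,350:450],(400,400),interpolation=3)
cv2.imwrite('pics/c1.png',np.hstack([A,B]))
A=cv2.resize(a[220:310,240:420],(720,360),interpolation=3)
cv2.imwrite('pics/c2.png',A)
```

```text
(no output)
```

View pics/c1.png

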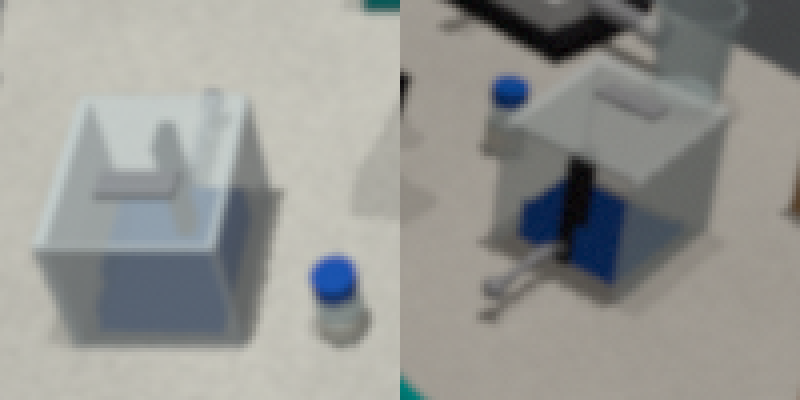

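View pics/c2.png

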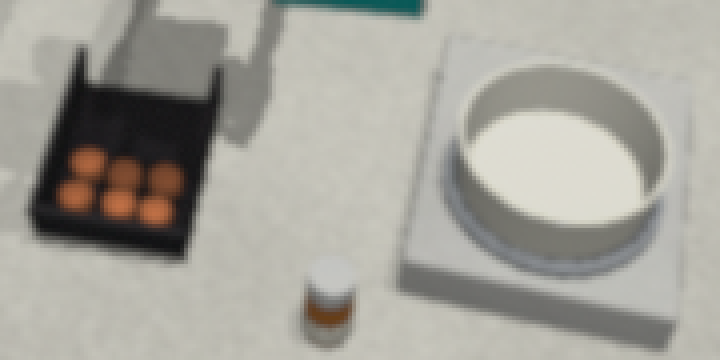

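Crop check: the clear box holds the blue scoop with its black grip. The tail ball is at side px ≈(374,251) and scene px ≈(183,229). The bin opens towards the robot, and six slugs stand in its back half.

Run:
```python
from h import *
np.set_printoptions(precision=4,suppress=True)
S=lambda x,y:(130+(x+.5)/4-.5,205+(y+.5)/4-.5)
D=lambda x,y:(350+(x+.5)/4-.5,180+(y+.5)/4-.5)
C=lambda x,y:(240+(x+.5)/4-.5,220+(y+.5)/4-.5)
print('ball scene',ray('scene',*S(212,97),.024),'side',ray('side',*D(95,285),.024))
print('grip top scene',ray('scene',*S(165,128),.095),'side',ray('side',*D(181,158),.095))
for p in [(83,97),(245,97),(35,247),(215,250)]: print('covtop',ray('scene',*S(*p),.11))
for p in [(110,122),(200,52),(328,108),(245,180)]: print('covtop side',ray('side',*D(*p),.11))
for p in [(80,48),(218,68),(35,207),(188,236)]: print('bintop',ray('scene',*C(*p),.04))
for p in [(87,162),(124,172),(165,180),(75,195),(119,204),(156,211)]: print('slug top',ray('scene',*C(*p),.021))
for p in [(460,155),(668,155),(565,65),(565,225)]: print('rim',ray('scene',*C(*p),.091))
for p in [(445,38),(690,78),(402,265),(678,322)]: print('bal',ray('scene',*C(*p),.04))
print('vial_b',ray('scene',*S(340,335),0),'vial_a',ray('scene',*C(327,335),0))
print('driver',[ray('scene',*p,.01) for p in [(461,252),(461,298)]],'wrench',[ray('scene',*p,.005) for p in [(132,195),(124,225)]])
```

```text
ball scene [ 0.5096 -0.2794  0.024 ] side [ 0.5127 -0.2798  0.024 ]
grip top scene [ 0.6014 -0.2669  0.095 ] side [ 0.5955 -0.2744  0.095 ]
covtop [ 0.5954 -0.3225  0.11  ]
covtop [ 0.58   -0.2162  0.11  ]
covtop [ 0.7168 -0.3043  0.11  ]
covtop [ 0.7029 -0.1953  0.11  ]
covtop side [ 0.5715 -0.2264  0.11  ]
covtop side [ 0.6953 -0.2015  0.11  ]
covtop side [ 0.7103 -0.3098  0.11  ]
covtop side [ 0.5926 -0.3327  0.11  ]
bintop [ 0.5019 -0.0507  0.04  ]
bintop [0.5066 0.0485 0.04  ]
bintop [ 0.6423 -0.0533  0.04  ]
bintop [0.6502 0.0479 0.04  ]
slug top [ 0.5868 -0.0304  0.021 ]
slug top [ 0.5915 -0.0041  0.021 ]
slug top [0.5941 0.0243 0.021 ]
slug top [ 0.6152 -0.0331  0.021 ]
slug top [ 0.6182 -0.0028  0.021 ]
slug top [0.6202 0.0223 0.021 ]
rim [0.6009 0.2117 0.091 ]
rim [0.5821 0.3386 0.091 ]
rim [0.516  0.2776 0.091 ]
rim [0.645  0.2747 0.091 ]
bal [0.4554 0.2039 0.04  ]
bal [0.4688 0.3713 0.04  ]
bal [0.6522 0.1831 0.04  ]
bal [0.6687 0.3493 0.04  ]
vial_b [ 0.6805 -0.1384  0.    ] vial_a [0.6839 0.1414 0.    ]
driver [array([0.47  , 0.5088, 0.01  ]), array([0.6228, 0.4849, 0.01  ])] wrench [array([ 0.3727, -0.5026,  0.005 ]), array([ 0.5037, -0.4708,  0.005 ])]
```

Run:
```python
from h import *
np.set_printoptions(precision=3,suppress=True)
im=cv2.cvtColor(cv2.imread('pics/scene0.png'),cv2.COLOR_BGR2HSV)
m=cv2.inRange(im,(80,150,40),(95,255,255)); m[:140]=0
cs,_=cv2.findContours(m,0,2)
for c in cs:
    if cv2.contourArea(c)<300: continue
    p=cv2.approxPolyDP(cv2.convexHull(c),3,True)[:,0]
    for q in p: print(q,ray('scene',*q,.11)[:2],ray('scene',*q,0)[:2])
    print()
```

```text
[314 168] [0.283 0.08 ] [0.146 0.072]
[348 171] [0.283 0.182] [0.146 0.189]
[343 222] [0.498 0.177] [0.392 0.183]
[309 218] [0.496 0.086] [0.39 0.08]

[256 158] [ 0.258 -0.106] [ 0.117 -0.14 ]
[255 206] [ 0.472 -0.066] [ 0.362 -0.095]
[223 206] [ 0.484 -0.154] [ 0.376 -0.195]
[218 180] [ 0.378 -0.197] [ 0.255 -0.245]
[224 158] [ 0.272 -0.207] [ 0.133 -0.255]

[169 140] [ 0.201 -0.415] [ 0.052 -0.494]
[197 145] [ 0.215 -0.313] [ 0.069 -0.377]
[201 169] [ 0.335 -0.263] [ 0.205 -0.32 ]
[188 189] [ 0.429 -0.274] [ 0.313 -0.332]
[158 182] [ 0.412 -0.372] [ 0.293 -0.445]
[152 161] [ 0.318 -0.429] [ 0.185 -0.51 ]
```

Call:
arm_command:
  targets:
    - [-0.01,-0.07,-0.02,-0.06]
    - [-0.02,-0.14,-0.04,-0.12]
    - [-0.04,-0.21,-0.06,-0.18]
    - [-0.05,-0.28,-0.08,-0.24]
    - [-0.06,-0.35,-0.1,-0.3]
    - [-0.07,-0.42,-0.11,-0.36]
    - [-0.08,-0.5,-0.12,-0.42]
    - [-0.08,-0.56,-0.12,-0.48]

```text
time: 0.82
tool_pos: [0.508, -0.2822, 0.1436]
ee_rot: [-3.139, 0.002, 0.563]
wrist_force: [0.3, 0.6, 0.3]
width: 0.094
finger_force: 0.0
```

Call:
arm_command:
  targets:
    - [0,0,0,-0.06]
    - [0,0,0,-0.12]
    - [0,0,0,-0.18]
    - [0,0,0,-0.2]
    - [0,0,0,-0.2]

```text
time: 1.23
tool_pos: [0.5097, -0.2801, 0.1449]
ee_rot: [-3.141, 0.001, 0.151]
wrist_force: [0.5, 0.2, -0.5]
width: 0.0939
finger_force: 0.0
```

Run:
```python
from h import *
o=robot.get_obs(); print(o['tool_pos'],o['ee_rot'],o['time'])
snap('wrist','w1.png')
```

```text
[ 0.50969761 -0.28006765  0.14491832] [-3.14090969e+00  7.91421124e-04  1.50889889e-01] 1.2333
```

View pics/w1.png

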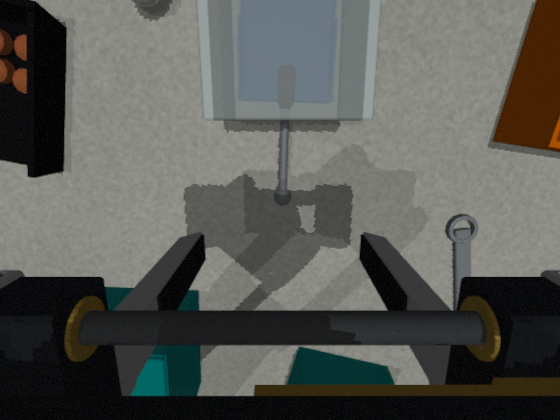

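The wrist view shows the ball at (283,197), with the rod running up to the cover mouth at (288,120). The bin is at left and the wrench at right, and two turquoise decoys lie below.

Run:
```python
from h import *
np.set_printoptions(precision=4,suppress=True)
ct=cam('wrist')
b=ray('wrist',283,197,.024,ct); r=ray('wrist',287,118,.024,ct); print('ball',b,'rod',r,np.degrees(np.arctan2(*(r-b)[1::-1])))
l,q=ray('wrist',207,118,.11,ct),ray('wrist',373,118,.11,ct); print('cover front top',l,q,np.degrees(np.arctan2((l-q)[1],(l-q)[0]))-90,np.linalg.norm(l-q), (l+q)/2)
g=ray('wrist',286,66,.095,ct); print('griptop back?',g)
```

```text
ball [ 0.5118 -0.2799  0.024 ] rod [ 0.5858 -0.2721  0.024 ] 6.019339865350085
cover front top [ 0.5768 -0.2193  0.11  ] [ 0.5934 -0.3264  0.11  ] 8.793535763107911 0.10835403702095353 [ 0.5851 -0.2729  0.11  ]
griptop back? [ 0.6181 -0.2652  0.095 ]
```

Call:
arm_command:
  targets:
    - [0.004,0,-0.07,0]
    - [0.004,0,-0.14,0]
    - [0.004,0,-0.21,0]
    - [0.004,0,-0.25,0]
    - [0.004,0,-0.276,0]
    - [0.004,0,-0.276,0]

```text
time: 1.78
tool_pos: [0.5098, -0.2784, 0.0037]
ee_rot: [-3.137, 0.005, 0.153]
wrist_force: [-0.4, 1.1, -0.2]
width: 0.0945
finger_force: 0.0
```

Call:
arm_command:
  targets:
    - [0,0,0,0]
    - [0,0,0,0]
    - [0,0,0,0]
    - [0,0,0,0]
    - [0,0,0,0]
    - [0,0,0,0]
  claw: 1

```text
time: 2.28
tool_pos: [0.5125, -0.2803, 0.0085]
ee_rot: [3.14, -0.001, 0.152]
wrist_force: [0.4, 0.1, 0.1]
width: 0.0571
finger_force: 0.0
```

Call:
arm_command:
  targets:
    - [0,0,0,0]
    - [0,0,0,0]
    - [0,0,0,0]
    - [0,0,0,0]
    - [0,0,0,0]
    - [0,0,0,0]
    - [0,0,0,0]
    - [0,0,0,0]

```text
time: 2.95
tool_pos: [0.512, -0.28, 0.0074]
ee_rot: [3.142, 0.0, 0.152]
wrist_force: [-0.1, 0.2, -0.5]
width: 0.0152
finger_force: 30.0
```

Call:
arm_command:
  targets:
    - [-0.02,-0.003,0,0]
    - [-0.06,-0.0095,0,0]
    - [-0.1,-0.016,0,0]
    - [-0.14,-0.022,0,0]
    - [-0.18,-0.0285,0,0]
    - [-0.22,-0.035,0,0]
    - [-0.24,-0.038,0,0]
    - [-0.24,-0.038,0,0]

```text
time: 3.62
tool_pos: [0.3895, -0.2991, 0.0074]
ee_rot: [-3.141, 0.002, 0.15]
wrist_force: [-1.5, -0.7, -0.3]
width: 0.0152
finger_force: 30.0
```

Call:
arm_command:
  targets:
    - [0,0,0,0]
    - [0,0,0,0]
    - [0,0,0,0]
    - [0,0,0,0]
  claw: 0.4

```text
time: 3.95
tool_pos: [0.3929, -0.299, 0.0076]
ee_rot: [3.141, -0.0, 0.153]
wrist_force: [-0.2, 0.0, 0.4]
width: 0.0383
finger_force: 0.0
```

Run:
```python
from h import *
o=robot.get_obs(); print(o['tool_pos'],o['ee_rot'],o['time'],o['width'],o['finger_force'])
w=snap('wrist','w2.png'); s=snap('side','s2.png'); c=snap('scene','c2b.png')
def fit(im): return cv2.resize(im,(400,300))
cv2.imwrite('pics/m2.png',np.vstack([np.hstack([fit(w),fit(s)]),np.hstack([cv2.resize(c[160:300,100:290],(400,300)),cv2.resize(s[190:310,310:460],(400,300))])])[:,:,::-1])
```

```text
[ 0.39289444 -0.29899129  0.00761399] [ 3.14125049e+00 -4.77489083e-04  1.52791162e-01] 3.95 0.03830523953847789 0.0
```

View pics/m2.png

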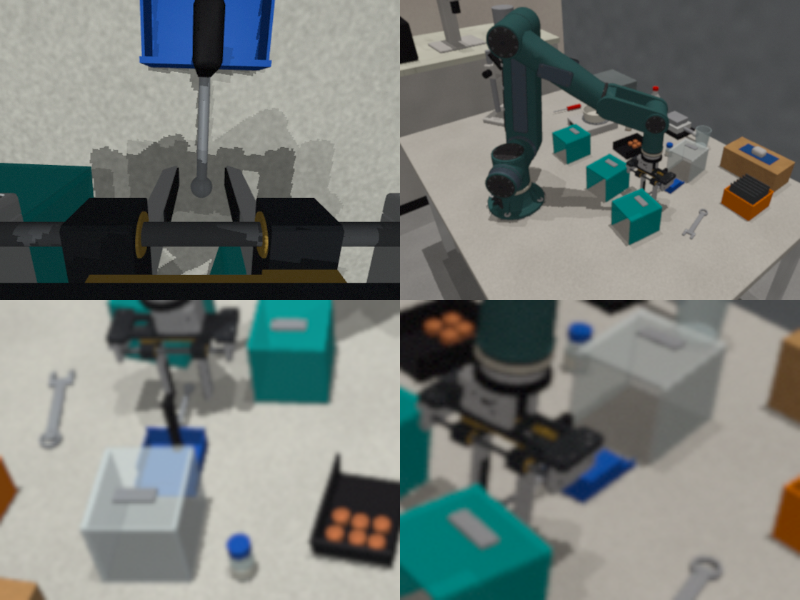

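The scoop is out of the cover, flat and let go, with the ball at wrist px (281,262). The grip stands at the scoop's back edge.

Run:
```python
from h import *
np.set_printoptions(precision=4,suppress=True)
ct=cam('wrist'); im=cv2.imread('pics/w2.png'); hsv=cv2.cvtColor(im,cv2.COLOR_BGR2HSV)
m=cv2.inRange(hsv,(105,150,50),(125,255,255)); m[140:]=0
ys,xs=np.nonzero(m); print(xs.min(),xs.max(),ys.max())
# bottom edge of the blue per column
for lo,hi in [(197,270),(320,378)]:
    pass
e=[(x,np.nonzero(m[:,x])[0].max()) for x in list(range(205,265,5))+list(range(322,375,5)) if m[:,x].any()]
P=np.array([ray('wrist',x,y,.028,ct) for x,y in e]); k=np.polyfit(P[:,1],P[:,0],1); print(e,'yaw',-np.degrees(np.arctan(k[0])))
b=ray('wrist',281,262,.024,ct); print('ball',b); 
for xx in [(xs.min(),90),(xs.max(),90)]: print(ray('wrist',*xx,.028,ct))
# rod direction
r=ray('wrist',290,105,.024,ct); print(r,np.degrees(np.arctan2(*(r-b)[1::-1])))
```

```text
196 383 97
[(205, np.int64(90)), (210, np.int64(92)), (215, np.int64(93)), (220, np.int64(93)), (225, np.int64(93)), (230, np.int64(93)), (235, np.int64(93)), (240, np.int64(94)), (245, np.int64(94)), (250, np.int64(94)), (255, np.int64(94)), (260, np.int64(94)), (322, np.int64(96)), (327, np.int64(96)), (332, np.int64(96)), (337, np.int64(97)), (342, np.int64(97)), (347, np.int64(97)), (352, np.int64(97)), (357, np.int64(97)), (362, np.int64(97)), (367, np.int64(95)), (372, np.int64(94))] yaw 7.293428445437533
ball [ 0.3899 -0.298   0.024 ]
[ 0.473  -0.2446  0.028 ]
[ 0.4865 -0.3321  0.028 ]
[ 0.4733 -0.2897  0.024 ] 5.712658127392777
```

Call:
arm_command:
  targets:
    - [0,0,0.04,0]
    - [0,0,0.1,0]
    - [0,0,0.17,0]
    - [0.04,0.006,0.22,0]
    - [0.04,0.006,0.24,0]
  claw: 0

```text
time: 4.52
tool_pos: [0.4159, -0.2973, 0.1324]
ee_rot: [3.135, -0.007, 0.153]
wrist_force: [-0.0, -0.2, 0.8]
width: 0.0841
finger_force: 0.0
```

Run:
```python
from h import *
o=robot.get_obs(); print(o['tool_pos'],o['ee_rot'],o['time'],o['width'],o['finger_force'])
w=snap('wrist','w3.png')
```

```text
[ 0.41586831 -0.29725227  0.13242377] [ 3.13521306 -0.00696118  0.15332955] 4.5167 0.08406809460152359 0.0
```

View pics/w3.png

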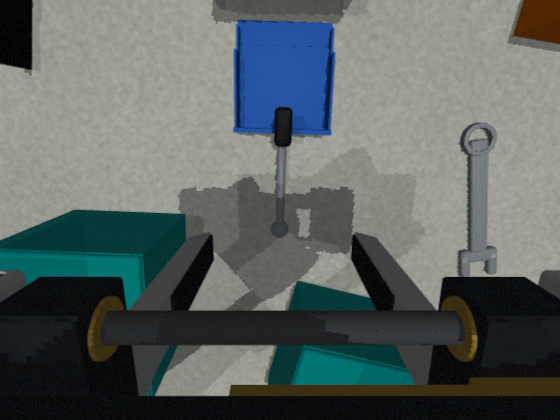

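The wrist view shows the whole scoop. The lip corners are near (238,22) and (333,22), the back edge is at row 131, the grip top is near (284,112) and the ball is at (280,229).

Run:
```python
from h import *
np.set_printoptions(precision=4,suppress=True)
ct=cam('wrist')
o=robot.get_obs(); print(o['tool_pos'],o['ee_rot'],o['qvel'])
b=ray('wrist',280,229,.024,ct); lip=(ray('wrist',237,22,.008,ct)+ray('wrist',333,22,.008,ct))/2
d=lip-b; yaw=np.arctan2(d[1],d[0]); print('ball',b,'lip',lip,np.hypot(*d[:2]),np.degrees(yaw))
print('back corners',ray('wrist',234,131,.03,ct),ray('wrist',331,133,.03,ct))
print('origin from ball',b[:2]+.095*np.array([np.cos(yaw),np.sin(yaw)]))
print('grip top front/back',ray('wrist',284,108,.095,ct),ray('wrist',283,135,.095,ct))
```

```text
[ 0.4149 -0.2976  0.1326] [ 3.1347 -0.0057  0.1537] [-0.016   0.0144  0.0788 -0.0164 -0.0429 -0.0093]
ball [ 0.3891 -0.2998  0.024 ] lip [ 0.5707 -0.2763  0.008 ] 0.18308884201607661 7.373387482721866
back corners [ 0.4737 -0.2464  0.03  ] [ 0.4849 -0.33    0.03  ]
origin from ball [ 0.4834 -0.2876]
grip top front/back [ 0.4962 -0.2859  0.095 ] [ 0.479  -0.2879  0.095 ]
```

Call:
arm_command:
  targets:
    - [0.07,0.008,0,-0.01]
    - [0.14,0.016,0,-0.01]
    - [0.146,0.017,-0.05,-0.01]
    - [0.146,0.017,-0.12,-0.01]
    - [0.146,0.017,-0.152,-0.01]
    - [0.146,0.017,-0.152,-0.01]

```text
time: 5.07
tool_pos: [0.4805, -0.2843, 0.0439]
ee_rot: [-3.132, 0.011, 0.132]
wrist_force: [0.2, 0.7, -1.0]
width: 0.094
finger_force: 0.0
```

Call:
arm_command:
  targets:
    - [0,0,0,0]
    - [0,0,0,0]
    - [0,0,0,0]
    - [0,0,0,0]
    - [0,0,0,0]
    - [0,0,0,0]
    - [0,0,0,0]
    - [0,0,0,0]
  claw: 1

```text
time: 5.73
tool_pos: [0.4851, -0.2876, 0.0518]
ee_rot: [3.141, -0.0, 0.131]
wrist_force: [-0.7, 0.6, 0.3]
width: 0.0439
finger_force: 0.0
```

Call:
arm_command:
  targets:
    - [0,0,0,0]
    - [0,0,0,0]
    - [0,0,0,0]
    - [0,0,0,0]
    - [0,0,0,0]
    - [0,0,0,0]

```text
time: 6.23
tool_pos: [0.485, -0.2874, 0.0514]
ee_rot: [-3.142, 0.0, 0.131]
wrist_force: [-0.1, 0.1, -0.7]
width: 0.0118
finger_force: 30.0
```

Call:
arm_command:
  targets:
    - [0,0,0.03,0]
    - [0,0,0.09,0]
    - [0,0,0.15,0]
    - [0,0,0.21,0]
    - [-0.02,0.04,0.27,-0.02]
    - [-0.05,0.09,0.32,-0.04]
    - [-0.08,0.15,0.36,-0.06]
    - [-0.1,0.21,0.4,-0.08]

```text
time: 6.9
tool_pos: [0.4337, -0.1816, 0.2524]
ee_rot: [-3.142, 0.0, -0.04]
wrist_force: [0.7, -0.2, -2.5]
width: 0.0119
finger_force: 30.0
```

Call:
arm_command:
  targets:
    - [-0.02,0.06,0.04,0]
    - [-0.04,0.12,0.08,0]
    - [-0.06,0.18,0.12,0]
    - [-0.07,0.24,0.16,0]
    - [-0.07,0.3,0.18,0]
    - [-0.07,0.345,0.2,0]
    - [-0.07,0.365,0.2,0]
    - [-0.07,0.365,0.2,0]

```text
time: 7.57
tool_pos: [0.4, 0.0015, 0.3517]
ee_rot: [-3.142, -0.001, -0.033]
wrist_force: [-0.4, -0.2, -2.3]
width: 0.0119
finger_force: 30.0
```

Call:
arm_command:
  targets:
    - [0,0,0,0]
    - [0,0,0,0]
    - [0,0,0,0]

```text
time: 7.82
tool_pos: [0.3999, -0.0011, 0.3503]
ee_rot: [3.141, 0.003, -0.039]
wrist_force: [0.1, -0.3, -1.4]
width: 0.0115
finger_force: 30.0
```

Run:
```python
from h import *
o=robot.get_obs(); print(o['tool_pos'],o['ee_rot'],o['time'],o['width'],o['qvel'].max())
w=snap('wrist','w4.png')
```

```text
[ 0.39989205 -0.00105962  0.35025119] [ 3.14130498e+00  2.51571548e-03 -3.85550247e-02] 7.8167 0.011521039346770623 0.004193061011037371
```

View pics/w4.png

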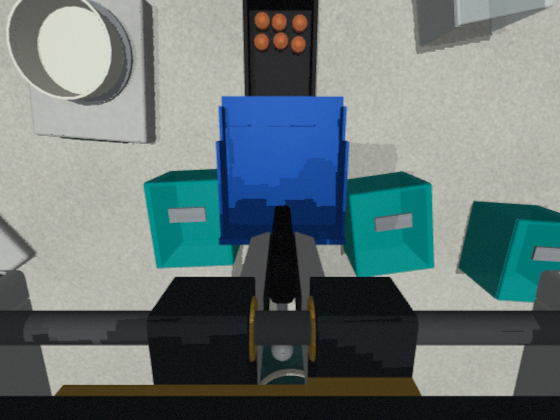

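The wrist view from above shows the scoop level in the grip, lip corners at about (221,97) and (343,97). The bin mouth is straight ahead, spanning x 247–317, with six slugs at rows 20–45. The dish is at upper left around (70,48).

Run:
```python
from h import *
np.set_printoptions(precision=4,suppress=True)
ct=cam('wrist'); im=cv2.imread('pics/w4.png'); g=im.max(2).astype(int); hsv=cv2.cvtColor(im,cv2.COLOR_BGR2HSV)
L=[];Rr=[]
for y in range(4,92,4):
    d=np.nonzero(g[y,225:345]<70)[0]+225
    L.append((d.min(),y)); Rr.append((d.max(),y))
for n,E in (('L',L),('R',Rr)):
    P=np.array([ray('wrist',x+(-.5 if n=='L' else .5),y,.04,ct) for x,y in E]); k=np.polyfit(P[:,0],P[:,1],1)
    res=P[:,1]-np.polyval(k,P[:,0]); k=np.polyfit(P[abs(res)<.002,0],P[abs(res)<.002,1],1)
    print(n,'yaw',np.degrees(np.arctan(k[0])),'y at .5,.57,.63',np.polyval(k,[.5,.57,.63]),'x range',P[:,0].min(),P[:,0].max())
print(L,Rr)
m=cv2.inRange(hsv,(3,110,80),(18,255,255)); n,_,st,ce=cv2.connectedComponentsWithStats(m)
for s,c in zip(st[1:],ce[1:]):
    if s[4]>60: print('slug',c,s[4],ray('wrist',*c,.019,ct))
m=(im.min(2)>205).astype(np.uint8); m[:,160:]=0; m[130:]=0
for c in cv2.findContours(m,0,2)[0]:
    if cv2.contourArea(c)>800:
        (c0,ax,an)=cv2.fitEllipse(c); print('white',c0,ax,ray('wrist',*c0,.05,ct),cv2.boundingRect(c))
b=cv2.inRange(hsv,(105,150,40),(125,255,255)); ys,xs=np.nonzero(b); print('blue top',ys.min())
for y in (100,110,150,200): x=np.nonzero(b[y])[0]; print(y,x.min(),x.max())
lp=[ray('wrist',u,97,.3,ct) for u in (221,343)]; print('lip',lp)
```

```text
L yaw -2.389005018556734 y at .5,.57,.63 [0.0502 0.0473 0.0448] x range 0.5216099346952643 0.6300233259170449
R yaw -2.5309350392059713 y at .5,.57,.63 [-0.052  -0.0551 -0.0578] x range 0.5177263869338653 0.6261186024937878
[(np.int64(243), 4), (np.int64(243), 8), (np.int64(243), 12), (np.int64(243), 16), (np.int64(244), 20), (np.int64(244), 24), (np.int64(244), 28), (np.int64(244), 32), (np.int64(244), 36), (np.int64(244), 40), (np.int64(244), 44), (np.int64(244), 48), (np.int64(244), 52), (np.int64(244), 56), (np.int64(244), 60), (np.int64(245), 64), (np.int64(245), 68), (np.int64(245), 72), (np.int64(245), 76), (np.int64(245), 80), (np.int64(245), 84), (np.int64(245), 88)] [(np.int64(317), 4), (np.int64(317), 8), (np.int64(317), 12), (np.int64(316), 16), (np.int64(316), 20), (np.int64(316), 24), (np.int64(316), 28), (np.int64(316), 32), (np.int64(316), 36), (np.int64(316), 40), (np.int64(316), 44), (np.int64(316), 48), (np.int64(315), 52), (np.int64(315), 56), (np.int64(315), 60), (np.int64(315), 64), (np.int64(315), 68), (np.int64(315), 72), (np.int64(315), 76), (np.int64(315), 80), (np.int64(314), 84), (np.int64(314), 88)]
slug [261.771   19.9206] 214 [0.6153 0.0206 0.019 ]
slug [278.8341  21.4076] 211 [ 0.6125 -0.004   0.019 ]
slug [299.3426  22.3472] 216 [ 0.6101 -0.0336  0.019 ]
slug [261.0732  41.0878] 205 [0.5875 0.0231 0.019 ]
slug [280.2069  40.133 ] 203 [ 0.5877 -0.005   0.019 ]
slug [297.87  43.65] 200 [ 0.5821 -0.0308  0.019 ]
blue top 95
100 222 342
110 219 345
150 217 347
200 219 345
lip [array([0.4909, 0.0382, 0.3   ]), array([ 0.4877, -0.0457,  0.3   ])]
```

Call:
arm_command:
  targets:
    - [-0.01,0.003,-0.04,-0.002]
    - [-0.02,0.006,-0.1,-0.002]
    - [-0.03,0.01,-0.17,-0.002]
    - [-0.03,0.01,-0.24,-0.002]
    - [-0.03,0.01,-0.31,-0.002]
    - [-0.03,0.01,-0.38,-0.002]
    - [-0.03,0.01,-0.44,-0.002]
    - [-0.03,0.01,-0.48,-0.002]

```text
time: 8.53
tool_pos: [0.3827, 0.0044, 0.1074]
ee_rot: [-3.141, 0.006, -0.042]
wrist_force: [-0.3, 1.2, -2.3]
width: 0.0119
finger_force: 30.0
```

Call:
arm_command:
  targets:
    - [0,0,-0.04,0]
    - [0,0,-0.07,0]
    - [0,0,-0.09,0]
    - [0,0,-0.1,0]
    - [0,0,-0.106,0]
    - [0,0,-0.11,0]
    - [0,0,-0.11,0]

```text
time: 9.12
tool_pos: [0.3855, 0.0048, 0.057]
ee_rot: [3.141, -0.001, -0.041]
wrist_force: [0.6, 0.3, -1.9]
width: 0.0122
finger_force: 30.0
```

Run:
```python
from h import *
np.set_printoptions(precision=4,suppress=True)
ct=cam('wrist'); o=robot.get_obs(); print(o['tool_pos'],o['ee_rot'],o['time'],o['wrist_force'])
im=snap('wrist','w5.png')[:,:,::-1]; hsv=cv2.cvtColor(im,cv2.COLOR_BGR2HSV); g=im.max(2)
b=cv2.inRange(hsv,(105,150,40),(125,255,255)); ys,xs=np.nonzero(b); print('blue top',ys.min(),xs[ys<ys.min()+3].min(),xs[ys<ys.min()+3].max())
y=ys.min()+2; print([ray('wrist',u,ys.min(),.005,ct) for u in (xs[ys<ys.min()+3].min(),xs[ys<ys.min()+3].max())])
for y in (5,20,40,60):
    d=np.nonzero(g[y,150:420]<70)[0]+150
    if len(d): print(y,d.min(),d.max(),ray('wrist',d.min()-.5,y,.04,ct),ray('wrist',d.max()+.5,y,.04,ct))
```

```text
[0.3855 0.0048 0.057 ] [ 3.1414 -0.001  -0.0411] 9.1167 [ 0.6166  0.2669 -1.9235]
blue top 97 222 342
[array([0.4768, 0.0434, 0.005 ]), array([ 0.4734, -0.0398,  0.005 ])]
5 192 379 [0.5227 0.0497 0.04  ] [ 0.5185 -0.0537  0.04  ]
20 193 377 [0.5153 0.05   0.04  ] [ 0.5111 -0.0528  0.04  ]
40 194 376 [0.5052 0.0506 0.04  ] [ 0.501  -0.0526  0.04  ]
```

Call:
arm_command:
  targets:
    - [0,-0.003,0,0]
    - [0.02,-0.004,-0.001,0]
    - [0.05,-0.005,-0.002,0]
    - [0.08,-0.0065,-0.003,0]
    - [0.11,-0.008,-0.004,0]
    - [0.14,-0.009,-0.006,0]
    - [0.16,-0.01,-0.007,0]
    - [0.16,-0.01,-0.007,0]

```text
time: 9.83
tool_pos: [0.4674, -0.0003, 0.0542]
ee_rot: [3.141, -0.003, -0.041]
wrist_force: [0.5, -0.5, 2.8]
width: 0.0115
finger_force: 30.0
```

Call:
arm_command:
  targets:
    - [0.02,-0.001,0,0]
    - [0.04,-0.0015,0,0]
    - [0.06,-0.0025,0,0]
    - [0.08,-0.0035,0,0]
    - [0.1,-0.004,0,0]
    - [0.12,-0.005,0,0]
    - [0.135,-0.006,0,0]
    - [0.143,-0.006,0,0]

```text
time: 10.5
tool_pos: [0.5343, -0.003, 0.0547]
ee_rot: [3.141, 0.006, -0.041]
wrist_force: [-16.8, 0.5, 15.9]
width: 0.0116
finger_force: 30.0
```

```bash
cat > look.py <<'E'
from h import *
import sys
np.set_printoptions(precision=4,suppress=True)
def look(f,z=.02):
    ct=cam('wrist'); o=robot.get_obs(); print(o['tool_pos'],o['ee_rot'],o['time'],o['wrist_force'],o['width'])
    im=snap('wrist',f)[:,:,::-1]; hsv=cv2.cvtColor(im,cv2.COLOR_BGR2HSV)
    p=o['tool_pos']; yw=o['ee_rot'][2]; c,s=np.cos(yw),np.sin(yw)
    m=cv2.inRange(hsv,(3,110,60),(18,255,255)); n,_,st,ce=cv2.connectedComponentsWithStats(m)
    for S,C in zip(st[1:],ce[1:]):
        if S[4]>60:
            q=ray('wrist',*C,z,ct)-p; print('slug px',C,S[4],S[2:4],'scoop frame',q[0]*c+q[1]*s,-q[0]*s+q[1]*c)
    b=cv2.inRange(hsv,(105,150,40),(125,255,255)); ys,xs=np.nonzero(b); print('blue top',ys.min(),xs[ys<ys.min()+3].min(),xs[ys<ys.min()+3].max())
look(sys.argv[1],float(sys.argv[2]))
E
python3 look.py w6.png .022
```

```text
[ 0.5343 -0.003   0.0547] [ 3.1412  0.0061 -0.0405] 10.5 [-16.8206   0.5119  15.9193] 0.011587626649723463
slug px [37.557  18.1257] 1185 [49 37] scoop frame 0.13265838630870597 0.1467259731751324
slug px [291.4513 107.975 ] 4593 [118  71] scoop frame 0.08136923105498937 -0.005346373641086223
slug px [238.2083 130.2167] 840 [33 33] scoop frame 0.0674932583243336 0.029188427274962372
blue top 0 508 553
```

View pics/w6.png

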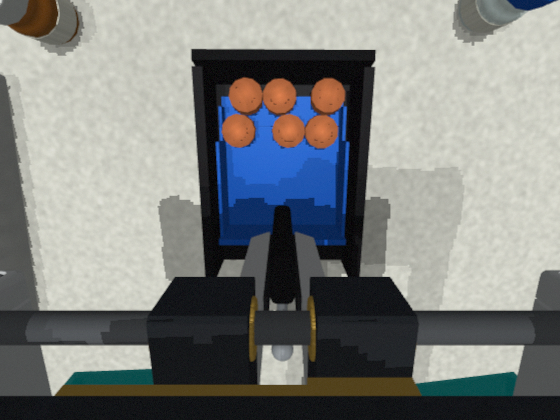

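All six slugs are entering. The front row (row 130) is fully on the scoop floor, and the back row (row 96) is halfway over the lip, against the back wall.

Call:
arm_command:
  targets:
    - [0.004,0,0,0]
    - [0.008,0,0,0]
    - [0.012,-0.0005,0,0]
    - [0.016,-0.0005,0,0]
    - [0.02,-0.001,0,0]
    - [0.02,-0.001,0,0]

```text
time: 11.05
tool_pos: [0.5423, -0.0032, 0.0551]
ee_rot: [3.141, 0.009, -0.041]
wrist_force: [-16.1, -0.1, 15.1]
width: 0.0118
finger_force: 30.0
```

```bash
python3 look.py w7.png .022
```

```text
[ 0.5423 -0.0032  0.0551] [ 3.1415  0.0094 -0.0405] 11.05 [-16.1053  -0.1019  15.1462] 0.011761123430922562
slug px [40.9063 26.8799] 1441 [47 51] scoop frame 0.12782962507891824 0.1456286537375113
slug px [283.5802 125.1828] 5059 [121  68] scoop frame 0.07057417934130232 -0.00032449841338079563
blue top 0 502 559
```

Call:
arm_command:
  targets:
    - [0.004,0,0,0]
    - [0.008,0,0,0]
    - [0.008,0,0,0]

```text
time: 11.35
tool_pos: [0.5428, -0.0031, 0.0557]
ee_rot: [3.141, 0.017, -0.04]
wrist_force: [-26.1, 1.1, 23.9]
width: 0.012
finger_force: 30.0
```

```bash
python3 look.py w8.png .022
python3 - <<'E'
import cv2,numpy as np
im=cv2.imread('pics/w8.png');hsv=cv2.cvtColor(im,cv2.COLOR_BGR2HSV);m=cv2.inRange(hsv,(3,110,60),(18,255,255));m[:,:150]=0
c=cv2.HoughCircles(cv2.GaussianBlur(m,(5,5),0),cv2.HOUGH_GRADIENT,1,25,param1=100,param2=8,minRadius=14,maxRadius=20);print(c)
E
```

```text
[ 0.5428 -0.0031  0.0557] [ 3.1411  0.0172 -0.0404] 11.35 [-26.0523   1.1191  23.92  ] 0.01198364873305064
slug px [40.7348 27.163 ] 1448 [46 52] scoop frame 0.1273257860618495 0.14549457998733722
slug px [283.649  125.5362] 5052 [121  68] scoop frame 0.07008930325592468 -0.00038395552814168886
blue top 0 502 559
[[[320.5 143.5  16.1]
  [326.5 109.5  16.9]
  [247.5 108.5  17.2]
  [288.5 143.5  14.7]
  [279.5 108.5  16.1]
  [238.5 140.5  17.1]]]
```

Call:
arm_command:
  targets:
    - [0,0,0.002,0]
    - [0,0,0.006,0]
    - [0,0,0.012,0]
    - [0,0,0.02,0]
    - [0,0,0.028,0]
    - [0,0,0.034,0]
    - [0,0,0.038,0]
    - [0,0,0.038,0]

```text
time: 12.07
tool_pos: [0.55, -0.0034, 0.0719]
ee_rot: [-3.141, 0.002, -0.041]
wrist_force: [-5.3, 0.8, -4.2]
width: 0.0118
finger_force: 30.0
```

```bash
cat > circ.py <<'E'
from h import *
import sys
im=robot.snapshot('wrist')[:,:,::-1].copy(); cv2.imwrite('pics/'+sys.argv[1],im); o=robot.get_obs(); print(o['time'],o['tool_pos'],o['wrist_force'])
hsv=cv2.cvtColor(im,cv2.COLOR_BGR2HSV);m=cv2.inRange(hsv,(3,110,60),(18,255,255));m[:,:150]=0;m[:,420:]=0
print(cv2.HoughCircles(cv2.GaussianBlur(m,(5,5),0),cv2.HOUGH_GRADIENT,1,25,param1=100,param2=8,minRadius=10,maxRadius=20),(m>0).sum())
b=cv2.inRange(hsv,(105,150,40),(125,255,255)); b[:,:200]=0; b[:,360:]=0
for x in (225,262,305,340): print(x,np.nonzero(b[60:,x])[0][:1]+60,end=' ')
for y in (105,120,160,200): q=np.nonzero(b[y])[0]; print(y,q.min(),q.max(),end=' ')
E
python3 circ.py w9.png
```

```text
12.1167 [ 0.54996856 -0.00337434  0.07190861] [-4.79510265  0.42028827 -3.80539778]
[[[325.5 116.5  16. ]
  [248.5 116.5  16. ]
  [240.5 148.5  14.7]
  [319.5 149.5  16.1]
  [278.5 115.5  17.2]
  [288.5 149.5  14.5]]] 4816
225 [103] 262 [103] 305 [103] 340 [103] 105 222 342 120 219 345 160 217 347 200 219 345
```

Call:
arm_command:
  targets:
    - [-0.001,0,0.006,0]
    - [-0.003,0,0.018,0]
    - [-0.005,0,0.034,0]
    - [-0.008,0,0.054,0]
    - [-0.01,0,0.078,0]
    - [-0.012,0,0.104,0]
    - [-0.013,0,0.13,0]
    - [-0.013,0,0.154,0]

```text
time: 12.78
tool_pos: [0.5448, -0.0036, 0.1518]
ee_rot: [3.141, -0.004, -0.041]
wrist_force: [-0.1, 0.4, -4.2]
width: 0.012
finger_force: 30.0
```

Call:
arm_command:
  targets:
    - [0,0,0.02,0]
    - [0,0,0.036,0]
    - [0,0,0.046,0]
    - [0,0,0.05,0]
    - [0,0,0.05,0]

```text
time: 13.2
tool_pos: [0.5442, -0.0035, 0.1744]
ee_rot: [3.141, -0.001, -0.041]
wrist_force: [0.1, -0.1, -6.0]
width: 0.0118
finger_force: 30.0
```

```bash
python3 circ.py w10.png
python3 - <<'E'
from h import *
snap('scene','sc10.png')
E
```

```text
13.25 [ 0.54385028 -0.00348863  0.17363694] [ 0.30107056 -0.78170927 -4.81987512]
[[[320.5 149.5  16. ]
  [249.5 115.5  17.2]
  [280.5 115.5  16.1]
  [327.5 117.5  18.2]
  [287.5 148.5  16. ]
  [239.5 143.5  19.4]
  [302.5 128.5  12.2]]] 4837
225 [104] 262 [103] 305 [103] 340 [104] 105 223 341 120 221 343 160 218 346 200 219 344
```

Run:
```python
from h import *
np.set_printoptions(precision=4,suppress=True)
c=robot.camera_info('wrist'); E=np.eye(4); E[:3,:3]=R.from_euler('xyz',[3.1413,.0025,-.0386]).as_matrix(); E[:3,3]=[.3999,-.0011,.3503]
ct=(c,E@np.array(c['T_tool_cam']),210/np.tan(np.radians(c['vfov'])/2))
im=cv2.imread('pics/w4.png')
h=cv2.cvtColor(im,cv2.COLOR_BGR2HSV)
print([tuple(map(int,im[50,x])) for x in range(2,150,7)]); print([tuple(map(int,im[y,70])) for y in range(0,125,6)])
print('rim L,R,near',ray('w',8,40,.091,ct),ray('w',131,55,.091,ct),ray('w',72,101,.091,ct),'floor c',ray('w',76,52,.05,ct))
s=cv2.imread('pics/scene0.png'); print([int(s[258,x].min()) for x in range(340,420,3)]); print([int(s[y,382].min()) for y in range(228,296,2)])
```

```text
[(165, 174, 173), (199, 212, 210), (95, 103, 101), (97, 104, 105), (99, 107, 105), (119, 124, 124), (203, 216, 214), (203, 216, 213), (205, 218, 213), (202, 216, 213), (204, 218, 212), (203, 218, 212), (205, 218, 214), (205, 218, 214), (206, 217, 213), (207, 218, 213), (83, 89, 88), (84, 89, 89), (135, 129, 124), (159, 164, 163), (141, 145, 145), (67, 69, 69)]
[(90, 95, 96), (134, 145, 144), (204, 217, 213), (202, 217, 212), (201, 216, 212), (204, 218, 213), (202, 216, 213), (203, 217, 213), (202, 217, 213), (204, 218, 214), (203, 216, 212), (204, 217, 213), (202, 217, 213), (205, 218, 213), (203, 217, 213), (204, 218, 214), (140, 151, 147), (176, 182, 180), (179, 185, 183), (182, 187, 186), (179, 185, 183)]
rim L,R,near [0.5846 0.3376 0.091 ] [0.5615 0.1857 0.091 ] [0.509  0.2722 0.091 ] floor c [0.5764 0.279  0.05  ]
[185, 178, 160, 175, 136, 145, 202, 209, 209, 210, 209, 209, 209, 209, 208, 209, 209, 209, 209, 167, 116, 112, 164, 185, 173, 182, 180]
[179, 181, 183, 180, 179, 140, 138, 137, 137, 137, 168, 208, 209, 209, 209, 208, 209, 208, 209, 209, 208, 208, 208, 206, 152, 112, 112, 112, 115, 137, 122, 170, 185, 149]
```

Call:
arm_command:
  targets:
    - [0,0.01,0,0]
    - [-0.002,0.034,0,0]
    - [-0.004,0.072,0,0]
    - [-0.007,0.122,0,0]
    - [-0.01,0.178,0,0]
    - [-0.013,0.234,0,0]
    - [-0.016,0.29,0,0]
    - [-0.019,0.346,0,0]

```text
time: 13.97
tool_pos: [0.5336, 0.172, 0.1735]
ee_rot: [-3.141, 0.001, -0.04]
wrist_force: [0.6, 1.4, -4.3]
width: 0.012
finger_force: 30.0
```

Call:
arm_command:
  targets:
    - [-0.003,0.056,0,0]
    - [-0.006,0.106,0,0]
    - [-0.008,0.15,0,0]
    - [-0.01,0.182,0,0]
    - [-0.012,0.204,0,0]
    - [-0.013,0.216,0,0]
    - [-0.013,0.221,0,0]
    - [-0.013,0.221,0,0]

```text
time: 14.63
tool_pos: [0.5278, 0.2802, 0.1738]
ee_rot: [3.141, 0.0, -0.04]
wrist_force: [-0.5, 0.1, -4.5]
width: 0.0119
finger_force: 30.0
```

```bash
python3 circ.py w11.png
python3 - <<'E'
from h import *
snap('scene','sc11.png');snap('side','sd11.png')
ct=cam('wrist'); im=cv2.imread('pics/w11.png')
for y in (20,40,60,75): print(y,[int(v) for v in im[y,::20].min(1)])
A=lambda f,r:cv2.resize(cv2.imread('pics/'+f)[r[0]:r[1],r[2]:r[3]],(400,300),interpolation=3)
cv2.imwrite('pics/m11.png',np.vstack([np.hstack([cv2.resize(im,(400,300)),A('sc11.png',(180,315,290,470))]),np.hstack([A('sd11.png',(80,215,200,380)),A('sc10.png',(180,315,210,390))])]))
E
```

```text
14.6833 [0.52799744 0.27953646 0.17383481] [-0.15517615  0.0533752  -5.55236451]
[[[281.5 116.5  15.9]
  [247.5 116.5  17.1]
  [325.5 117.5  17.2]
  [319.5 148.5  17.2]
  [288.5 147.5  16. ]
  [241.5 147.5  14.7]
  [425.5  29.5  16.1]]] 4979
225 [104] 262 [104] 305 [104] 340 [104] 105 223 341 120 220 344 160 218 346 200 219 344 20 [162, 163, 168, 164, 161, 153, 159, 159, 159, 163, 161, 161, 169, 156, 163, 161, 160, 160, 165, 171, 162, 68, 180, 173, 158, 157, 155, 155]
40 [165, 163, 163, 161, 163, 157, 163, 155, 171, 163, 156, 158, 167, 160, 158, 160, 162, 163, 170, 169, 88, 12, 82, 157, 161, 152, 164, 156]
60 [170, 169, 166, 167, 165, 159, 161, 161, 160, 167, 146, 177, 174, 178, 159, 125, 162, 167, 165, 163, 175, 157, 163, 155, 157, 164, 161, 18]
75 [162, 165, 162, 164, 162, 158, 162, 160, 163, 154, 150, 177, 177, 155, 78, 86, 202, 170, 167, 159, 158, 154, 158, 160, 152, 157, 9, 3]
```

View pics/m11.png

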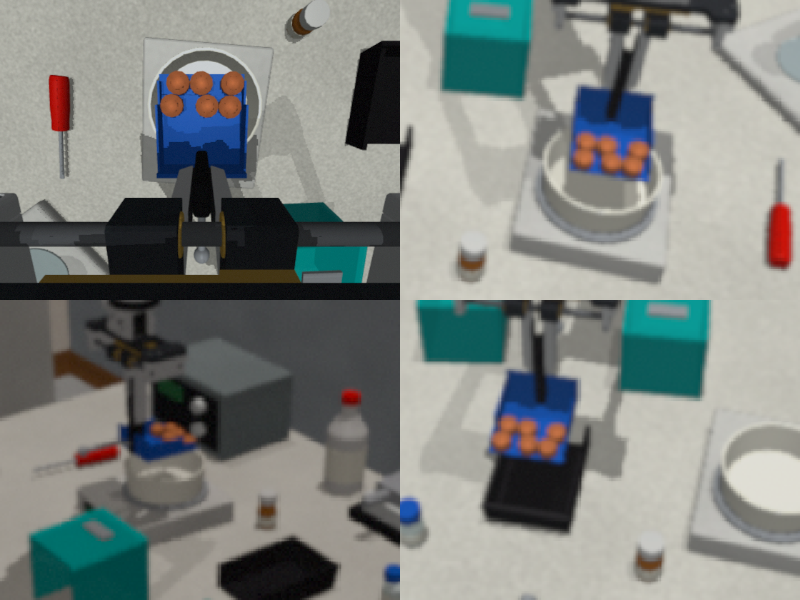

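The picture shows all six slugs in the scoop over the dish, with the bin empty. In full wrist pixels the rim's far edge is near (287,66), its left side near x 209 and its right near x 365.

Run:
```python
from h import *
np.set_printoptions(precision=4,suppress=True)
ct=cam('wrist'); im=cv2.imread('pics/w11.png').min(2).astype(int)
for y in (110,130,150): print(y,list(im[y,196:222]),list(im[y,348:376]))
for x in (270,287,300): print(x,list(im[56:100,x]))
print('far',ray('w',287,66,.091,ct),[ray('w',u,140,.091,ct) for u in (209,365)])
```

```text
110 [np.int64(172), np.int64(171), np.int64(168), np.int64(142), np.int64(132), np.int64(153), np.int64(163), np.int64(169), np.int64(171), np.int64(172), np.int64(171), np.int64(169), np.int64(169), np.int64(169), np.int64(169), np.int64(171), np.int64(171), np.int64(172), np.int64(171), np.int64(184), np.int64(195), np.int64(202), np.int64(201), np.int64(195), np.int64(155), np.int64(102)] [np.int64(87), np.int64(89), np.int64(86), np.int64(84), np.int64(92), np.int64(153), np.int64(197), np.int64(201), np.int64(197), np.int64(186), np.int64(173), np.int64(164), np.int64(167), np.int64(166), np.int64(164), np.int64(163), np.int64(162), np.int64(163), np.int64(162), np.int64(162), np.int64(162), np.int64(162), np.int64(165), np.int64(163), np.int64(162), np.int64(161), np.int64(158), np.int64(150)]
130 [np.int64(159), np.int64(161), np.int64(161), np.int64(141), np.int64(133), np.int64(150), np.int64(163), np.int64(171), np.int64(169), np.int64(170), np.int64(170), np.int64(170), np.int64(177), np.int64(192), np.int64(200), np.int64(200), np.int64(172), np.int64(108), np.int64(82), 
[... 2649 characters left out ...]
62), np.int64(153), np.int64(125), np.int64(149), np.int64(160), np.int64(167), np.int64(174), np.int64(173), np.int64(173), np.int64(175), np.int64(201), np.int64(200), np.int64(202), np.int64(184), np.int64(125), np.int64(86), np.int64(83), np.int64(86), np.int64(84), np.int64(83), np.int64(82), np.int64(84), np.int64(83), np.int64(81), np.int64(85), np.int64(85), np.int64(85), np.int64(88), np.int64(127), np.int64(195), np.int64(201), np.int64(202), np.int64(201), np.int64(201), np.int64(202), np.int64(201), np.int64(199), np.int64(201), np.int64(201), np.int64(201), np.int64(200), np.int64(202)]
far [0.6424 0.2711 0.091 ] [array([0.5893, 0.3365, 0.091 ]), array([0.584 , 0.2098, 0.091 ])]
```

Run:
```python
from h import *
ct=cam('wrist'); P=np.array([ray('w',*p,.091,ct)[:2] for p in [(287,70.7),(270,72.3),(300,71.8),(220,110),(212.3,130),(210.7,150),(352.6,110),(359.6,130),(361.6,150)]])
A=np.c_[2*P,np.ones(len(P))]; s=np.linalg.lstsq(A,(P**2).sum(1),rcond=None)[0]; print(s[:2],np.sqrt(s[2]+s[0]**2+s[1]**2))
print([ray('w',u,104,.098,ct) for u in (223,341)],[ray('w',u,104,.117,ct) for u in (223,341)], ray('w',282,104,.117,ct)-robot.get_obs()['tool_pos'])
```

```text
[0.57738402 0.27429985] 0.06187505219147222
[array([0.61625899, 0.32146861, 0.098     ]), array([0.61249517, 0.23073943, 0.098     ])] [array([0.61515851, 0.318147  , 0.117     ]), array([0.61167471, 0.23416806, 0.117     ])] [ 0.08519918 -0.00290641 -0.05702788]
```

Call:
arm_command:
  targets:
    - [0,-0.001,-0.008,0]
    - [0,-0.002,-0.02,0]
    - [0,-0.003,-0.034,0]
    - [0,-0.004,-0.046,0]
    - [0,-0.004,-0.055,0]
    - [0,-0.004,-0.06,0]
    - [0,-0.004,-0.062,0]
    - [0,-0.004,-0.062,0]

```text
time: 15.45
tool_pos: [0.528, 0.2779, 0.1432]
ee_rot: [3.141, -0.0, -0.041]
wrist_force: [-1.0, -0.1, -5.2]
width: 0.0115
finger_force: 30.0
```

Call:
arm_command:
  targets:
    - [0.003,0,0,0]
    - [0.009,0,0,0]
    - [0.015,0,0,0]
    - [0.021,0,0,0]
    - [0.024,0,0,0]

```text
time: 15.87
tool_pos: [0.5381, 0.2775, 0.1427]
ee_rot: [3.14, 0.006, -0.041]
wrist_force: [-7.4, -2.3, -1.3]
width: 0.0115
finger_force: 30.0
```

```bash
python3 circ.py w12.png
```

```text
15.9167 [0.53811825 0.27747845 0.14266447] [-6.241768   -1.11638362 -2.76658858]
[[[321.5 148.5  15.8]
  [289.5 148.5  14.7]
  [249.5 115.5  16.1]
  [325.5 116.5  16. ]
  [281.5 115.5  15. ]
  [240.5 148.5  15.6]]] 4777
225 [106] 262 [105] 305 [105] 340 [104] 105 226 341 120 220 344 160 218 346 200 220 344
```

Call:
arm_command:
  targets:
    - [0.006,0,0,0]
    - [0.012,0,0,0]
    - [0.018,0,0,0]
    - [0.024,0,0,0]
    - [0.03,0,0,0]
    - [0.032,0,0,0]

```text
time: 16.42
tool_pos: [0.5503, 0.2774, 0.1464]
ee_rot: [3.139, 0.012, -0.04]
wrist_force: [-19.3, -4.4, 13.8]
width: 0.0117
finger_force: 30.0
```

```bash
python3 circ.py w13.png
```

```text
16.4667 [0.55062682 0.27735959 0.14645213] [-18.46215695  -4.2386308   12.38670453]
[[[241.5 160.5  14.7]
  [282.5 130.5  15.8]
  [324.5 130.5  14.9]
  [289.5 160.5  14.9]
  [320.5 162.5  14.5]
  [250.5 128.5  14.5]]] 4480
225 [127] 262 [143] 305 [120] 340 [123] Traceback (most recent call last):
  File "circ.py", line 8, in <module>
    for y in (105,120,160,200): q=np.nonzero(b[y])[0]; print(y,q.min(),q.max(),end=' ')
                                                               ~~~~~^^
    return umr_minimum(a, axis, None, out, keepdims, initial, where)
ValueError: zero-size array to reduction operation minimum which has no identity
```

Call:
arm_command:
  targets:
    - [0.006,0,0.002,0]
    - [0.012,0,0.004,0]
    - [0.018,0,0.006,0]
    - [0.024,0,0.008,0]
    - [0.03,0,0.01,0]
    - [0.034,0,0.012,0]

```text
time: 16.97
tool_pos: [0.5702, 0.277, 0.1531]
ee_rot: [3.139, 0.005, -0.041]
wrist_force: [-12.6, -4.6, 10.1]
width: 0.0116
finger_force: 30.0
```

```bash
sed -i 's/q=np.nonzero(b\[y\])\[0\]; print/q=np.nonzero(b[y])[0]; len(q) and print/' circ.py; python3 circ.py w14.png
```

```text
17.0167 [0.5708699  0.27692752 0.15317103] [-10.90821662  -5.20173343   8.86128094]
[[[319.5 186.5  14.5]
  [243.5 184.5  14.4]
  [322.5 156.5  14.4]
  [252.5 156.5  14.9]
  [289.5 184.5  13.8]
  [282.5 157.5  13.8]
  [429.5  74.5  16.8]]] 4218
225 [182] 262 [170] 305 [148] 340 [155] 160 226 340 200 222 343
```

Call:
arm_command:
  targets:
    - [-0.01,0,0.004,0]
    - [-0.02,0,0.008,0]
    - [-0.03,0,0.014,0]
    - [-0.04,0,0.02,0]
    - [-0.05,0,0.026,0]
    - [-0.06,0,0.03,0]
    - [-0.07,0,0.035,0]
    - [-0.07,0,0.035,0]

```text
time: 17.68
tool_pos: [0.5373, 0.2783, 0.1674]
ee_rot: [-3.141, -0.001, -0.04]
wrist_force: [0.9, 0.7, -5.2]
width: 0.012
finger_force: 30.0
```

```bash
python3 circ.py w15.png
```

```text
17.7333 [0.53781638 0.2782656  0.16712566] [ 0.25515683  0.98469282 -5.93392596]
[[[321.5 158.5  14.7]
  [251.5 156.5  14.9]
  [318.5 187.5  14.5]
  [282.5 156.5  15. ]
  [288.5 186.5  13.6]
  [244.5 184.5  14.9]
  [429.5  40.5  19.4]]] 4272
225 [182] 262 [170] 305 [148] 340 [183] 160 226 339 200 222 343
```

Call:
arm_command:
  targets:
    - [0.015,0,-0.01,0]
    - [0.03,0,-0.02,0]
    - [0.045,0,-0.026,0]
    - [0.06,0,-0.028,0]
    - [0.072,0,-0.026,0]
    - [0.084,0,-0.022,0]
    - [0.096,0,-0.018,0]
    - [0.108,0,-0.014,0]

```text
time: 18.4
tool_pos: [0.5923, 0.2771, 0.159]
ee_rot: [3.14, 0.002, -0.041]
wrist_force: [-2.8, -2.2, -4.3]
width: 0.0119
finger_force: 30.0
```

```bash
python3 circ.py w16.png
```

```text
18.45 [0.59375979 0.27715508 0.15946739] [-1.6255295  -2.90045529 -3.12743908]
[[[289.5 208.5  14.3]
  [320.5 181.5  13.4]
  [254.5 181.5  13.8]
  [318.5 209.5  14.7]
  [246.5 206.5  15. ]
  [427.5 101.5  18.8]
  [283.5 182.5  13.6]]] 3931
225 [215] 262 [196] 305 [178] 340 [206] 200 230 338
```

Call:
arm_command:
  targets:
    - [0.012,0,0.004,0]
    - [0.024,0,0.008,0]
    - [0.034,0,0.012,0]
    - [0.034,0,0.012,0]

```text
time: 18.78
tool_pos: [0.6103, 0.278, 0.1657]
ee_rot: [-3.141, -0.001, -0.041]
wrist_force: [-3.0, -1.7, -4.2]
width: 0.0119
finger_force: 30.0
```

```bash
python3 circ.py w17.png
```

```text
18.8333 [0.6097828  0.27805441 0.16565428] [-1.43255306 -2.34105805 -4.67898689]
[[[247.5 224.5  13.4]
  [318.5 225.5  13.8]
  [320.5 200.5  13. ]
  [291.5 216.5  13.6]
  [283.5 192.5  13.4]
  [257.5 199.5  12.7]
  [422.5 121.5  16.8]]] 3679
225 [258] 262 [216] 305 [200] 340 [222] 200 237 305
```

Call:
arm_command:
  targets:
    - [-0.01,0,0.004,0]
    - [-0.02,0,0.008,0]
    - [-0.03,0,0.014,0]
    - [-0.04,0,0.02,0]
    - [-0.05,0,0.026,0]
    - [-0.06,0,0.03,0]
    - [-0.07,0,0.035,0]
    - [-0.07,0,0.035,0]

```text
time: 19.5
tool_pos: [0.5735, 0.2784, 0.1846]
ee_rot: [-3.141, -0.002, -0.04]
wrist_force: [0.0, 0.4, -2.0]
width: 0.0116
finger_force: 30.0
```

```bash
python3 circ.py w18.png
```

```text
19.55 [0.57386779 0.27825045 0.18404901] [ 0.19229317  0.33431816 -1.54238115]
[[[315.5 159.5  11. ]
  [268.5 152.5  12.2]
  [417.5  83.5  15.6]
  [286.5 173.5  16. ]
  [268.5 199.5  13. ]]] 2335
225 [241] 262 [196] 305 [196] 340 [219] 200 232 336
```

Call:
arm_command:
  targets:
    - [0,0,0.03,0]
    - [0,0,0.08,0]
    - [-0.02,0,0.13,0]
    - [-0.06,0,0.18,0]
    - [-0.11,0,0.23,0]
    - [-0.17,0,0.27,0]
    - [-0.22,0,0.29,0]
    - [-0.24,0,0.29,0]

```text
time: 20.22
tool_pos: [0.4526, 0.2786, 0.3328]
ee_rot: [-3.138, -0.007, -0.039]
wrist_force: [1.3, 0.5, -1.3]
width: 0.0112
finger_force: 30.0
```

Call:
arm_command:
  targets:
    - [0,0,0,0]
    - [0,0,0,0]

```text
time: 20.38
tool_pos: [0.4543, 0.2779, 0.3271]
ee_rot: [3.141, -0.0, -0.041]
wrist_force: [-1.1, -1.2, -1.9]
width: 0.0121
finger_force: 30.0
```

Run:
```python
from h import *
np.set_printoptions(precision=4,suppress=True)
ct=cam('wrist'); o=robot.get_obs(); print(o['time'],o['tool_pos'],o['wrist_force'])
im=snap('wrist','w19.png')[:,:,::-1]; hsv=cv2.cvtColor(im,cv2.COLOR_BGR2HSV); m=cv2.inRange(hsv,(3,110,60),(18,255,255))
n,_,st,ce=cv2.connectedComponentsWithStats(m)
for S,C in zip(st[1:],ce[1:]):
    if S[4]>40: print(C,S, ray('w',*C,.065,ct)-[.5774,.2743,0])
h=cv2.HoughCircles(cv2.GaussianBlur(m,(5,5),0),cv2.HOUGH_GRADIENT,1,12,param1=100,param2=7,minRadius=6,maxRadius=16)
for c in h[0]: print(c,ray('w',c[0],c[1],.068,ct)-[.5774,.2743,0])
b=cv2.inRange(hsv,(105,150,40),(125,255,255)); ys,xs=np.nonzero(b); print('blue',[(x,np.nonzero(b[:,x])[0][:1]) for x in (240,262,282,305,325)])
```

```text
20.3833 [0.4543 0.2779 0.3271] [-1.1149 -1.2162 -1.8578]
[374.5607   8.    ] [367   0  21  15 107] [ 0.0814 -0.1189  0.065 ]
[279.2357  54.0161] [ 252   36   59   36 1239] [0.0337 0.0013 0.065 ]
[273.6522  85.6196] [266  79  16  14 184] [-0.0041  0.0103  0.065 ]
[277.5  62.5   8.8] [0.0233 0.004  0.068 ]
[274.5  85.5   6.9] [-0.0043  0.0091  0.068 ]
[281.5  50.5  15.4] [ 0.0371 -0.0017  0.068 ]
[261.5  61.5   9.4] [0.0253 0.0244 0.068 ]
[301.5  53.5   8.4] [ 0.0326 -0.027   0.068 ]
[268.5  46.5   8.2] [0.0424 0.0146 0.068 ]
[378.5   3.5  10.2] [ 0.0852 -0.1228  0.068 ]
[134.5  94.5  10.5] [-0.008  0.193  0.068]
[134.5  80.5   9.1] [0.0091 0.1903 0.068 ]
blue [(240, array([195])), (262, array([195])), (282, array([196])), (305, array([196])), (325, array([196]))]
```

Call:
arm_command:
  targets:
    - [0.02,-0.04,0,0]
    - [0.05,-0.1,0,0]
    - [0.08,-0.17,-0.01,0]
    - [0.11,-0.24,-0.02,0]
    - [0.14,-0.31,-0.03,0]
    - [0.17,-0.38,-0.04,0]
    - [0.2,-0.45,-0.05,0]
    - [0.22,-0.52,-0.05,0]

```text
time: 21.1
tool_pos: [0.5652, 0.0152, 0.2984]
ee_rot: [3.142, 0.006, -0.042]
wrist_force: [0.8, 0.5, -2.6]
width: 0.0116
finger_force: 30.0
```

Call:
arm_command:
  targets:
    - [0.01,-0.07,-0.01,0]
    - [0.02,-0.14,-0.02,0]
    - [0.03,-0.2,-0.05,0]
    - [0.03,-0.25,-0.1,0]
    - [0.03,-0.28,-0.16,0]
    - [0.03,-0.295,-0.22,0]
    - [0.03,-0.3,-0.28,0]
    - [0.03,-0.3,-0.32,0]

```text
time: 21.77
tool_pos: [0.5771, -0.1337, 0.1361]
ee_rot: [-3.14, 0.009, -0.044]
wrist_force: [-0.7, -0.3, -2.1]
width: 0.0119
finger_force: 30.0
```

Run:
```python
from h import *
np.set_printoptions(precision=4,suppress=True)
o=robot.get_obs(); print(o['time'],o['tool_pos'],o['wrist_force'])
im=snap('scene','sc20.png')[:,:,::-1]; hsv=cv2.cvtColor(im,cv2.COLOR_BGR2HSV); m=cv2.inRange(hsv,(3,120,60),(18,255,255)); m[:200]=0
n,_,st,ce=cv2.connectedComponentsWithStats(m)
for S,C in zip(st[1:],ce[1:]):
    if S[4]>8: print(C,S)
```

```text
21.7667 [ 0.5771 -0.1337  0.1361] [-0.7429 -0.296  -2.064 ]
[ 76.0596 265.0548] [  34  233   74   53 1477]
[383.2705 267.5492] [376 258  17  16 122]
[ 65.271  323.9464] [   0  281  127   81 5657]
[321.3 298.5] [317 296  10   5  30]
```

Call:
arm_command:
  targets:
    - [0,0,-0.03,0]
    - [0,0,-0.06,0]
    - [0,0,-0.08,0]
    - [0,0,-0.095,0]
    - [0,0,-0.102,0]
    - [0,0,-0.107,0]
    - [0,0,-0.107,0]

```text
time: 22.4
tool_pos: [0.5792, -0.1321, 0.0894]
ee_rot: [3.141, 0.0, -0.041]
wrist_force: [-0.6, 0.3, -1.7]
width: 0.0119
finger_force: 30.0
```

Call:
arm_command:
  targets:
    - [-0.02,0,-0.003,0]
    - [-0.04,0,-0.006,0]
    - [-0.06,0,-0.012,0]
    - [-0.078,0,-0.018,0]

```text
time: 22.73
tool_pos: [0.5406, -0.1324, 0.0821]
ee_rot: [3.14, -0.003, -0.041]
wrist_force: [-0.8, -1.4, 4.4]
width: 0.0116
finger_force: 30.0
```

```bash
python3 circ.py w21.png
```

```text
22.7833 [ 0.53927682 -0.13263962  0.08195341] [-0.28914776 -0.61425113 -0.28881334]
None 3
225 [231] 262 [193] 305 [194] 340 [222] 200 231 335
```

Call:
arm_command:
  targets:
    - [-0.015,0,-0.008,0]
    - [-0.03,0,-0.016,0]
    - [-0.045,0,-0.024,0]
    - [-0.06,0,-0.032,0]

```text
time: 23.12
tool_pos: [0.5129, -0.1325, 0.0708]
ee_rot: [3.14, -0.009, -0.041]
wrist_force: [-4.3, 1.9, 15.0]
width: 0.0111
finger_force: 30.0
```

```bash
python3 circ.py w22.png
python3 - <<'E'
from h import *
print(robot.get_obs()['tool_pos'])
im=cv2.imread('pics/w22.png');b=cv2.inRange(cv2.cvtColor(im,cv2.COLOR_BGR2HSV),(105,150,40),(125,255,255))
for x in (225,262,305,340): 
  v=np.nonzero(b[60:,x])[0]
  if len(v): print(ray('wrist',x,v[0]+60,0.0))
E
```

```text
23.1667 [ 0.51043072 -0.13215402  0.06935267] [-6.77300781  1.53412175 16.81761981]
None 5
225 [195] 262 [162] 305 [163] 340 [196] 200 222 341 [ 0.51043072 -0.13215402  0.06935267]
[ 0.52848875 -0.08635331  0.        ]
[ 0.55378102 -0.11760771  0.        ]
[ 0.5516366  -0.15130518  0.        ]
[ 0.52391431 -0.17892061  0.        ]
```

Call:
arm_command:
  targets:
    - [-0.015,0,-0.006,0]
    - [-0.03,0,-0.012,0]
    - [-0.045,0,-0.018,0]
    - [-0.045,0,-0.018,0]

```text
time: 23.5
tool_pos: [0.5031, -0.1347, 0.065]
ee_rot: [3.135, -0.04, -0.041]
wrist_force: [22.4, -0.4, 1.4]
width: 0.0114
finger_force: 30.2
```

```bash
cat > lip.py <<'E'
from h import *
import sys
o=robot.get_obs(); p=o['tool_pos']; print(p,o['wrist_force'],o['width'],o['time'])
im=snap('wrist',sys.argv[1])[:,:,::-1];b=cv2.inRange(cv2.cvtColor(im,cv2.COLOR_BGR2HSV),(105,150,40),(125,255,255))
for x in (235,262,305,330):
  v=np.nonzero(b[60:260,x])[0]
  if len(v): print(x,v[0]+60,v[-1]+60,ray('wrist',x,v[0]+60,0.0)-p)
E
python3 lip.py w23.png
```

```text
[ 0.50314733 -0.13470932  0.06499335] [22.44125263 -0.38249951  1.4120868 ] 0.011422640874870382 23.5
235 147 259 [ 0.05740201  0.03414468 -0.06499335]
262 148 233 [ 0.05580522  0.01354153 -0.06499335]
305 149 233 [ 0.05370314 -0.01938103 -0.06499335]
330 150 259 [ 0.0521607  -0.03856361 -0.06499335]
```

Call:
arm_command:
  targets:
    - [0.03,0,0.01,0]
    - [0.06,0,0.03,0]
    - [0.1,0,0.04,0]
    - [0.13,0,0.04,0]
    - [0.135,0,0.03,0]
    - [0.135,0,0.015,0]
    - [0.135,0,0.006,0]
    - [0.135,0,0.006,0]

```text
time: 24.22
tool_pos: [0.553, -0.1322, 0.0599]
ee_rot: [3.141, 0.003, -0.041]
wrist_force: [-6.0, 0.2, 8.7]
width: 0.0114
finger_force: 30.0
```

```bash
python3 lip.py w24.png
```

```text
[ 0.5530498  -0.13222552  0.0599149 ] [-5.99291148  0.24918728  8.73230999] 0.011394514506863141 24.2167
235 140 259 [ 0.06121784  0.03297525 -0.0599149 ]
262 141 233 [ 0.05967878  0.01303013 -0.0599149 ]
305 142 233 [ 0.05765485 -0.01881468 -0.0599149 ]
330 142 259 [ 0.0569013  -0.03735624 -0.0599149 ]
```

Call:
arm_command:
  targets:
    - [-0.01,0,-0.006,0]
    - [-0.02,0,-0.012,0]
    - [-0.03,0,-0.018,0]
    - [-0.03,0,-0.02,0]

```text
time: 24.6
tool_pos: [0.5391, -0.1322, 0.0491]
ee_rot: [3.141, -0.0, -0.041]
wrist_force: [-2.8, -0.2, 7.9]
width: 0.0115
finger_force: 30.0
```

```bash
python3 lip.py w25.png
```

```text
[ 0.53910082 -0.13221298  0.04914412] [-2.8341132  -0.18170336  7.94097552] 0.011487709438897844 24.6
235 122 259 [ 0.07401789  0.03045142 -0.04914412]
262 123 233 [ 0.0725781   0.01166653 -0.04914412]
305 123 233 [ 0.07135881 -0.01833872 -0.04914412]
330 124 259 [ 0.06997224 -0.03578464 -0.04914412]
```

Call:
arm_command:
  targets:
    - [-0.008,0,-0.005,0]
    - [-0.016,0,-0.01,0]
    - [-0.02,0,-0.014,0]
    - [-0.02,0,-0.014,0]

```text
time: 24.98
tool_pos: [0.5365, -0.1323, 0.0477]
ee_rot: [3.141, -0.017, -0.041]
wrist_force: [8.2, 3.0, 16.9]
width: 0.0121
finger_force: 30.0
```

```bash
python3 lip.py w26.png
```

```text
[ 0.53645135 -0.13228708  0.047672  ] [ 8.19980046  2.98472803 16.90278027] 0.012132609584729689 24.9833
235 120 259 [ 0.07632071  0.030278   -0.047672  ]
262 120 233 [ 0.07556359  0.01149257 -0.047672  ]
305 121 233 [ 0.07368378 -0.01841681 -0.047672  ]
330 121 259 [ 0.07298183 -0.03583182 -0.047672  ]
```

Call:
arm_command:
  targets:
    - [0,0,0.004,0]
    - [0,0,0.008,0]
    - [0,0,0.008,0]
    - [0,0,0.008,0]
  claw: 0.7

```text
time: 25.37
tool_pos: [0.5284, -0.1317, 0.0439]
ee_rot: [-3.141, 0.004, -0.041]
wrist_force: [-0.6, -0.4, 0.1]
width: 0.0279
finger_force: 0.0
```

```bash
python3 lip.py w27.png
python3 - <<'E'
from h import *
im=cv2.imread('pics/w27.png');b=cv2.inRange(cv2.cvtColor(im,cv2.COLOR_BGR2HSV),(105,150,40),(125,255,255))
for y in range(100,250,15):
    q=np.nonzero(b[y,150:420])[0]+150
    if len(q): print(y,q.min(),q.max())
E
```

```text
[ 0.52835308 -0.13172065  0.04391146] [-0.56612319 -0.37354209  0.07773604] 0.027875798266822713 25.3667
235 105 240 [ 0.0851338   0.02886359 -0.04391146]
262 106 257 [ 0.08375917  0.01076094 -0.04391146]
305 107 257 [ 0.08194768 -0.01813187 -0.04391146]
330 107 242 [ 0.08126825 -0.03494914 -0.04391146]
115 222 345
130 219 348
145 220 347
160 216 351
175 217 350
190 217 349
205 218 348
220 218 347
235 219 345
```

Call:
arm_command:
  targets:
    - [0,0,0,0]
    - [0,0,0,0]
    - [0,0,0.02,0]
    - [0,0,0.06,0]
    - [0,0,0.12,0]
    - [0,0,0.18,0]
    - [-0.04,0,0.24,0]
    - [-0.1,0,0.28,0]
  claw: 0.4

```text
time: 26.08
tool_pos: [0.4817, -0.1325, 0.1893]
ee_rot: [3.14, -0.005, -0.04]
wrist_force: [-0.1, 0.3, 1.7]
width: 0.0566
finger_force: 0.0
```

Call:
arm_command:
  targets:
    - [-0.04,0,0.03,0]
    - [-0.06,0,0.04,0]
    - [-0.06,0,0.04,0]
    - [-0.06,0,0.04,0]

```text
time: 26.42
tool_pos: [0.4502, -0.1321, 0.2055]
ee_rot: [3.141, -0.001, -0.041]
wrist_force: [-0.2, -0.3, -0.2]
width: 0.0563
finger_force: 0.0
```

Run:
```python
from h import *
np.set_printoptions(precision=4,suppress=True)
ct=cam('wrist'); o=robot.get_obs(); print(o['time'],o['tool_pos'],o['wrist_force'])
im=snap('wrist','w28.png')[:,:,::-1]; hsv=cv2.cvtColor(im,cv2.COLOR_BGR2HSV)
b=cv2.inRange(hsv,(105,150,40),(125,255,255)); n,l,st,ce=cv2.connectedComponentsWithStats(b); i=1+st[1:,4].argmax(); b=(l==i).astype(np.uint8); print(st[i])
c=max(cv2.findContours(b,0,2)[0],key=cv2.contourArea); p=cv2.approxPolyDP(cv2.convexHull(c),4,True)[:,0]
for q in p: print(q,ray('w',*q,.0,ct)[:2],ray('w',*q,.028,ct)[:2])
s=snap('scene','sc28.png')[:,:,::-1]; s0=cv2.imread('pics/scene0.png'); d=cv2.absdiff(s,s0).max(2)
for n_,x,y in (('vial_a',322,294),('vial_b',214,278),('driver',461,280),('wrench',126,210),('decoy2',240,195),('bin',271,260)): print(n_,d[y-14:y+15,x-12:x+13].mean())
m=cv2.inRange(cv2.cvtColor(s,cv2.COLOR_BGR2HSV),(3,120,60),(18,255,255)); m[:200]=0
n,_,st,ce=cv2.connectedComponentsWithStats(m); print([(c.round(),S[4]) for S,c in zip(st[1:],ce[1:]) if S[4]>8])
bb=cv2.inRange(cv2.cvtColor(s,cv2.COLOR_BGR2HSV),(105,120,40),(125,255,255)); n,_,st,ce=cv2.connectedComponentsWithStats(bb); print([(c.round(),list(S)) for S,c in zip(st[1:],ce[1:]) if S[4]>150 and 200<c[1]<340])
```

```text
26.4167 [ 0.4502 -0.1321  0.2055] [-0.2171 -0.3228 -0.1579]
[ 240   39   79   91 6685]
[317  40] [ 0.6091 -0.1767] [ 0.6028 -0.1736]
[317 128] [ 0.5144 -0.1755] [ 0.515  -0.1725]
[241 127] [ 0.5192 -0.0858] [ 0.5195 -0.0894]
[242  39] [ 0.6135 -0.0939] [ 0.6069 -0.0968]
vial_a 3.3751724137931034
vial_b 14.804137931034482
driver 3.366896551724138
wrench 3.4510344827586206
decoy2 10.762758620689656
bin 46.445517241379314
[(array([ 76., 265.]), np.int32(1479)), (array([383., 268.]), np.int32(123)), (array([ 65., 324.]), np.int32(5670)), (array([321., 298.]), np.int32(30))]
[(array([227., 251.]), [np.int32(210), np.int32(233), np.int32(35), np.int32(37), np.int32(926)]), (array([ 56., 310.]), [np.int32(20), np.int32(293), np.int32(70), np.int32(33), np.int32(1018)])]
```

Run:
```python
from h import *
np.set_printoptions(precision=1,suppress=True)
for f in ('scene0','sc28'):
    im=cv2.imread(f'pics/{f}.png'); b=cv2.inRange(cv2.cvtColor(im,cv2.COLOR_BGR2HSV),(105,180,90),(125,255,255))[266:285,205:225]; ys,xs=np.nonzero(b); print(f,xs.mean()+205,ys.mean()+266,len(xs))
a=np.radians(-3.); c,s=np.cos(a),np.sin(a); lip=np.array([.6113,-.1353]); o=lip-.09*np.array([c,s])
w=lambda x,y,z:[o[0]+c*x-s*y,o[1]+s*x+c*y,z]
ct=cam('wrist')
print('pred wrist ball',proj('wrist',w(-.095,0,.024),ct),'grip top',[proj('wrist',w(x,y,.095),ct) for x in(-.013,.013) for y in (-.006,.006)])
print('pred scene ball',proj('scene',w(-.095,0,.024)),'griptop',proj('scene',w(0,0,.095)))
im=cv2.imread('pics/w28.png'); g=im.max(2)
for y in range(80,160,4):
    q=np.nonzero(g[y,260:305]<45)[0]+260; print(y,(q.min(),q.max()) if len(q) else None,end=' ')
print(); roi=im[190:235,255:315].max(2); print([ (y+190,int(roi[y].argmin())+255,int(roi[y].min())) for y in range(0,45,4)])
```

```text
scene0 213.2 274.65714285714284 70
sc28 213.6027397260274 274.3013698630137 73
pred wrist ball [278.3 206.4] grip top [array([284.9, 138.6]), array([271.4, 138.5]), array([285.3, 108.2]), array([271.5, 108. ])]
pred scene ball [240.3 214.2] griptop [228.6 220.2]
80 None 84 None 88 None 92 None 96 None 100 None 104 None 108 None 112 (np.int64(273), np.int64(284)) 116 (np.int64(273), np.int64(284)) 120 (np.int64(273), np.int64(284)) 124 (np.int64(273), np.int64(284)) 128 (np.int64(273), np.int64(284)) 132 (np.int64(273), np.int64(284)) 136 (np.int64(273), np.int64(283)) 140 None 144 None 148 None 152 None 156 None 
[(190, 281, 70), (194, 280, 68), (198, 281, 70), (202, 275, 67), (206, 272, 68), (210, 274, 67), (214, 296, 94), (218, 314, 91), (222, 300, 91), (226, 294, 93), (230, 294, 90), (234, 288, 94)]
```

```bash
python3 -c "
from bench import robot
print(robot.close_job())"
```

```text
the job is handed in; nothing more can be done
None
```

I handed the job in at about 26.5 s of the 67 s limit. By my last camera check, all six slugs were in the dish and the scoop lay flat, upright and let go on the bench. The jars, driver and wrench hadn't moved, but `close_job()` returned no verdict, so the result isn't confirmed. While I was levelling the scoop, something stopped its backward motion at about 22 N, probably the tail meeting a turquoise box.

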